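# Fetch the cup from among the forming punches

## Robot

A 6-joint arm with a two-finger parallel gripper is mounted at the origin on the work surface. World frame = base frame: x ahead of the robot, y to its left, z up, the work surface at z = 0. Lengths are in m, angles in degrees, forces in N, time in s.
With the tool pointing down it reaches from about 0.4 to 0.825 m from the base axis. Payload 7 kg.
Tool frame: the origin (TCP) lies midway between the tips of the shut fingers; the grasp point (between the pads) lies 19 mm behind it; z points along the fingers, y is the line along which they close (so a half turn about z gives the same grasp; the last joint's range is limited). The gripper opens to 88 mm and grips with 3 to 60 N. Pads are 19 mm wide; open, the fingers measure 130 mm over their backs; the gripper's body (78 mm by 193 mm) begins 47 mm behind the grasp point.
Start: joints at [-51.56, 20.546, 0.682, 0, -70.136, -16.507], TCP at [0.252, -0.626, 0.227] pointing down, gripper open.
Joint ranges: [-176.03, 176.03], [-82.01, 121.73], [-58.28, 71.71], [-173.87, 95.51], [-174.79, -0.11], [-173.66, 173.66]. Speed limits (degrees/s): [136.94, 136.94, 172.46, 180, 180, 180].

## Interface

Orientations are given as [roll, pitch, yaw] about the fixed x, y, z axes, in that order (R = Rz(yaw) Ry(pitch) Rx(roll)).
In Python, from plant import ctrl gives the robot as it stands. The module is installed in compiled form; this text tells all that it offers.
- The arm moves only by the tool send_rows, never from a script. Its argument "plan" is a list that holds one entry, the list of rows, each a list of 6 numbers: the shift along the tool's x, y, z in parts of the range, where 1.0 means 75 cm, then the turn, a rotation vector about the tool's x, y, z in shares of pi rad (1.0 is pi rad). A call has 1 to 8 rows; each row is the pose to reach, as a shift and turn from the pose commanded when the call began, along the tool's axes at that moment; what a row does not reach only later rows make up. A row lasts 1/12 s, in which the tool goes at most 41.7 mm and 7.16 degrees, less where a joint would pass 70% of its speed; a pose out of reach is approached as far as the arm can. Shift and turn numbers lie between -1 and 1, and a call with a number outside is refused. A call with a gripper value outside its range is refused whole. "fingers" is the opening, from 0 (shut) to 1 (fully open), set as the call begins (left out, the last holds). The fingers move at their own pace and stop on an object; the grip force is fixed at half the most. Time passes only in rows, so rows that repeat a pose let the fingers close. It gives the time, the measured TCP pose, the force, the opening and the grip force at its end, in the units of the state.
- ctrl.get_obs(): the state, without advancing time (a new reading comes with each control period).
- ctrl.snapshot(name): name is "scene" or "side" or "wrist"; returns a dict with "img" (480x640x3 uint8, red, green, blue), "K" (3x3 intrinsics, pixels), "pose" (4x4, takes a point from camera to world coordinates). Camera axes: x right, y down, z forward; pixel columns grow to the right and rows downward; lengths in m; the calibration is good to about 2 mm. A picture is of the moment at which its call begins. There is no depth.
- ctrl.close_job(): hands the job in; it is judged then, once.
The state is a dict: "clock": time; "joint_pos": joint angles; "qvel": joint speeds; "tau": joint torques, N m; "tool_pos": TCP position; "orientation": TCP orientation; "force": force on the tool from outside, world axes, zero at the start; "moment": the same for the moment, N m; "opening": finger opening in m; "gripper_force": force on a finger pad.
Only numpy, scipy, OpenCV 4.12 (cv2) and the standard library are available. Lean on these libraries where they do the work, as an engineer would, in place of code of your own. Each camera call takes 0.05 s, during which the arm holds its last target. There are 200 camera calls.

## Task

The small silver cup in the middle of the round tray is hemmed in by three tall wooden punches: first stand all three punches upright on the leather mat, and only then lift out the cup and set it upright on the middle of the round steel bench block. When the cup is there, put each punch back in the tray, upright, on the very seat where it stood at the start. Do not knock over the punches or the cup, and leave the hammer and the big steel beaker where they are.

Things in the scene. Friction and masses are not known exactly. Their poses are not given: they have to be found in the camera images.
- dome_former: loose wooden forming punch, an upright cylinder 40 mm in diameter for its lowest 80 mm, with a rounded dome on top; 100 mm high in all, about 0.12 kg. Grip it across its sides, 55 to 68 mm above its foot. Origin: centre of its underside, z up (yaw means nothing). It starts in the tray on one of three seats round the cup; which one varies
- flat_former: loose wooden forming punch, an upright cylinder 40 mm in diameter for its lowest 80 mm, cut off flat on top; 80 mm high in all, about 0.12 kg. Grip it across its sides, 55 to 68 mm above its foot. Origin: centre of its underside, z up (yaw means nothing). It starts in the tray on one of three seats round the cup; which one varies
- cone_former: loose wooden forming punch, an upright cylinder 40 mm in diameter for its lowest 80 mm, with a tapered cone on top, ending in a flat 14 mm wide; 110 mm high in all, about 0.12 kg. Grip it across its sides, 55 to 68 mm above its foot. Origin: centre of its underside, z up (yaw means nothing). It starts in the tray on one of three seats round the cup; which one varies
- cup: loose small open silver-coloured metal cup, 46 mm high, 38 mm across the foot, 42 mm across at 30 mm height, flaring to 48 mm at the rim, wall 3 mm, 0.09 kg. Grip it across its outside about 25 mm above its foot. Origin: centre of its underside, z up. It starts in the middle of the tray
- tray: fixed round dark wooden tray, 168 mm across, rim 18 mm high and 6 mm thick, inner floor 8 mm above the bench. Seven flat inlaid rings 45 mm wide mark seats in a hexagonal pattern: one in the middle, six round it 50 mm from the centre; the punches stand on three of these, at 90, 210 and 330 degrees from the tray's x; the others stay empty. Origin: centre of its underside on the bench, z up
- mat: fixed rectangular brown leather mat, the side area: 250 mm along its own x, 100 mm along its own y, 4 mm thick. It lies left or right of the tray. Origin: centre of its underside on the bench, z up
- block: fixed round dark steel bench block, a disc 100 mm in diameter and 20 mm high with a flat top, on the side of the tray away from the mat. Origin: centre of its underside on the bench, z up; its top is at z = 20 mm in its frame
- hammer: loose hammer, 260 mm long, lying across the bench beyond the tray, to be left alone. Origin: within the hammer, on the bench
- beaker: loose big open steel beaker, 80 mm across and 95 mm high, standing beyond the tray to the left, to be left alone. Origin: centre of its underside
Things that resemble listed ones, but are neither listed nor needed, are in the scene too. What is shaped like the dome_former but green or orange is not meant. What is shaped like the cone_former but turquoise is not meant.

How it is judged:
By the outcome, as a careful person would: the job done as asked, in the order asked, and still so for the second after the job is handed in, with the robot touching nothing.
It also fails if it takes over 144 s, if anything falls off the work surface, if the arm or the gripper's body presses on something with over 40 N, if the wrist force passes 120 N, or if a joint passes its speed limit or range.

## Working session

There is one attempt and no reset: what is moved stays moved. The work goes in short steps, Python scripts to look and compute and a tool call to move; the robot and the scene stay as the last step left them, time stands still between calls to the robot, and variables do not carry over. Pictures are saved under pics/ and viewed, at most 14 in all, crops included, and the job is handed in when it is done.

Besides the shell and the picture viewer there is one more tool, called as name(argument=value, ...) on one line, values as JSON. send_rows: Moves the arm, as the interface text tells. Its arguments: {"type":"object","properties":{"plan":{"type":"array","items":{"type":"array","items":{"type":"array","items":{"type":"number"}}}},"fingers":{"type":"number"}},"required":["plan"]}

```bash
mkdir -p pics; python3 - <<'E'
from plant import ctrl
import cv2,numpy as np
o=ctrl.get_obs(); print(o)
for n in ("scene","side"):
    s=ctrl.snapshot(n); cv2.imwrite(f"pics/{n}0.png",s["img"][:,:,::-1]); print(n,s["K"].tolist(),np.round(s["pose"],4).tolist())
E
```

```text
{'clock': 0.0, 'joint_pos': array([-5.15606017e+01,  2.05892953e+01,  6.32536848e-01, -1.93932949e-02,
       -7.01352862e+01, -1.65052089e+01]), 'qvel': array([0.05719756, 0.02753339, 0.03686585, 0.16385857, 0.08954494,
       0.08768943]), 'tau': array([-4.03969289e-04, -5.82724893e+01,  2.93044960e+01,  6.99740231e+00,
        6.80366720e-03, -1.69117775e-04]), 'tool_pos': array([ 0.25190495, -0.6256984 ,  0.22563973]), 'orientation': array([ 1.79906568e+02, -8.67281750e-03, -1.58072408e+02]), 'force': array([-0.31167286, -0.53814584,  0.6342914 ]), 'moment': array([-0.01077353,  0.02028893,  0.00387265]), 'gripper_force': 0.0, 'opening': 0.08791088376291975}
scene [[445.25489176765404, 0.0, 319.31693515005793], [0.0, 445.25489176765404, 247.60893807918436], [0.0, 0.0, 1.0]] [[-0.1948, 0.6851, -0.7019, 1.1145], [0.9808, 0.14, -0.1355, 0.0982], [0.0054, -0.7148, -0.6993, 0.597], [0.0, 0.0, 0.0, 1.0]]
side [[455.1279096851586, 0.0, 319.22610962315343], [0.0, 455.1279096851586, 239.86671790599274], [0.0, 0.0, 1.0]] [[-0.9964, -0.0388, 0.075, 0.4851], [-0.0844, 0.4574, -0.8852, 0.6121], [0.0, -0.8884, -0.4591, 0.3837], [0.0, 0.0, 0.0, 1.0]]
```

View pics/scene0.png

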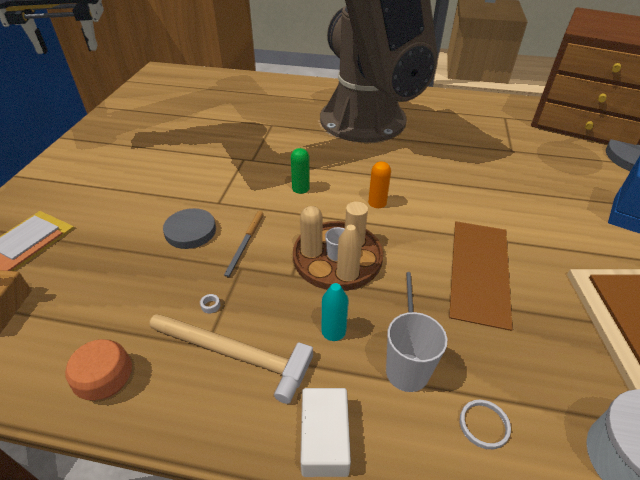

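View pics/side0.png

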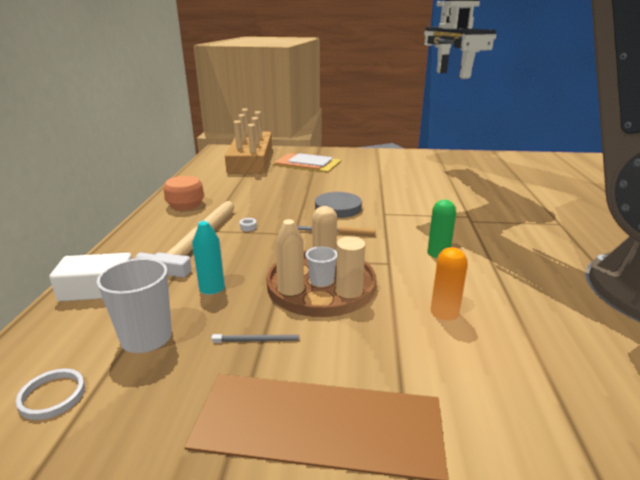

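The scene picture shows the tray at about (338,253), with the dome at (311,232), the flat punch at (356,225), the cone at (348,253) and the cup at (336,245). The mat is at (481,272) and the block at (190,228). The decoys are green (300,170), orange (379,185) and turquoise (334,312); the bare-wood punches inside the tray are the ones meant. The side view agrees: cone (289,258), dome (324,232), flat (350,267), cup (321,265).

```bash
cat > h.py <<'E'
import numpy as np, cv2
from plant import ctrl
from scipy.spatial.transform import Rotation as R
def ray(s,uv,z):
    uv=np.atleast_2d(np.array(uv,float)); K=s["K"];P=s["pose"]
    d=(P[:3,:3]@np.linalg.inv(K)@np.c_[uv,np.ones(len(uv))].T).T; o=P[:3,3]
    return o+d*((z-o[2])/d[:,2])[:,None]
def proj(s,X):
    X=np.atleast_2d(X); P=s["pose"]; c=(X-P[:3,3])@P[:3,:3]; p=c@s["K"].T
    return p[:,:2]/p[:,2:]
def circ(c,r,z,n=40):
    a=np.linspace(0,2*np.pi,n,endpoint=False); return np.c_[c[0]+r*np.cos(a),c[1]+r*np.sin(a),np.full(n,z)]
def toolshift(target, yaw=None, o=None):
    "shift in cm along tool axes and z turn (deg, about tool z) from the measured pose"
    o=o or ctrl.get_obs(); Rm=R.from_euler('xyz',o['orientation'],degrees=True)
    s=Rm.inv().apply(np.array(target)-o['tool_pos'])*100
    t=None
    if yaw is not None: t=(Rm.inv()*R.from_euler('xyz',[180,0,yaw],degrees=True)).as_rotvec(degrees=True)
    return np.round(s,2), None if t is None else np.round(t,2)
E
python3 - <<'E'
from h import *
A=ctrl.snapshot("scene");B=ctrl.snapshot("side")
np.set_printoptions(precision=4,suppress=True)
mA=ray(A,[(456,222),(508,228),(511,325),(450,316)],.004);mB=ray(B,[(222,378),(441,399),(444,472),(192,454)],.004)
print("mat",mA.mean(0),mB.mean(0));print(mA);print(mB)
print("block",ray(A,[(190,225)],.02),ray(B,[(338,202)],.02))
print("tray",ray(A,[(293,252),(384,252),(338,285)],.018),ray(B,[(267,281),(377,281)],.018))
# dome top, flat top, cone top
print("dome",ray(A,[(311,207)],.1+.008),ray(B,[(324,207)],.108))
print("flat",ray(A,[(356,208)],.088),ray(B,[(351,244)],.088))
print("cone",ray(A,[(350,228)],.118),ray(B,[(289,223)],.118))
print("cup",ray(A,[(337,237)],.054),ray(B,[(321,255)],.054))
E
```

```text
mat [0.5117 0.2829 0.004 ] [0.5094 0.2847 0.004 ]
[[0.3908 0.2405 0.004 ]
 [0.3886 0.3423 0.004 ]
 [0.633  0.3229 0.004 ]
 [0.6343 0.2259 0.004 ]]
[[0.629  0.2325 0.004 ]
 [0.3839 0.2431 0.004 ]
 [0.3944 0.3311 0.004 ]
 [0.6303 0.3322 0.004 ]]
block [[ 0.524 -0.273  0.02 ]] [[ 0.5202 -0.2632  0.02  ]]
tray [[ 0.5543 -0.0592  0.018 ]
 [ 0.5208  0.1051  0.018 ]
 [ 0.6167  0.0352  0.018 ]] [[0.6111 0.0464 0.018 ]
 [0.4478 0.0326 0.018 ]]
dome [[ 0.5279 -0.0303  0.108 ]] [[ 0.5321 -0.0297  0.108 ]]
flat [[0.4903 0.0444 0.088 ]] [[0.4883 0.0506 0.088 ]]
cone [[0.5794 0.045  0.118 ]] [[0.574 0.053 0.118]]
cup [[0.5365 0.0187 0.054 ]] [[0.5322 0.0247 0.054 ]]
```

```bash
python3 - <<'E'
from h import *
np.set_printoptions(precision=4,suppress=True)
o=ctrl.get_obs();w=ctrl.snapshot("wrist");Rm=R.from_euler('xyz',o['orientation'],degrees=True)
print("cam in tool",Rm.inv().apply(w["pose"][:3,3]-o['tool_pos']),"axes",Rm.as_matrix().T@w["pose"][:3,:3],w["K"][0])
for t in [(.38,-.30,.3),(.50,.02,.33)]: print(toolshift(t,-92))
A=ctrl.snapshot("scene")
print("decoys g,o,t",ray(A,[(301,190),(379,205),(334,333)],0))
E
```

```text
cam in tool [ 0.082  -0.0006 -0.1572] axes [[ 0.0004 -0.9548 -0.2974]
 [ 1.      0.0001  0.001 ]
 [-0.0009 -0.2974  0.9548]] [373.2817   0.     317.8332]
(array([-24.04,  25.46,  -7.37]), array([  0.04,   0.02, -66.07]))
(array([-47.13,  50.67, -10.35]), array([  0.04,   0.02, -66.07]))
decoys g,o,t [[ 0.3448 -0.0926  0.    ]
 [ 0.3626  0.0817  0.    ]
 [ 0.7026  0.0437  0.    ]]
```

Careful with the scale: shifts go in shares of 75 cm and turns go in shares of pi rad. That gives: 23 cm / 75 = 0.3067, -22 cm / 75 = -0.2933, -60 degrees / 180 = -0.3333.

send_rows(plan=[[[-0.2933,0.3067,-0.1067,0,0,-0.3333],[-0.2933,0.3067,-0.1067,0,0,-0.3333],[-0.2933,0.3067,-0.1067,0,0,-0.3333],[-0.2933,0.3067,-0.1067,0,0,-0.3333],[-0.2933,0.3067,-0.1067,0,0,-0.3333],[-0.2933,0.3067,-0.1067,0,0,-0.3333],[-0.2933,0.3067,-0.1067,0,0,-0.3333],[-0.2933,0.3067,-0.1067,0,0,-0.3333]]])

```text
clock: 0.97
tool_pos: [0.3706, -0.3286, 0.3075]
orientation: [-179.9, -0.0, -100.4]
force: [1.5, 0.6, 0.3]
opening: 0.0879
gripper_force: 0.0
```

```bash
python3 - <<'E'
from h import *
print(toolshift((.53,-.04,.33),-92))
E
```

```text
(array([-31.26, -10.47,  -2.24]), array([-0.07, -0.01, -8.41]))
```

In the tool's units: -31.3 cm / 75 = -0.4173, -10.5 cm / 75 = -0.14, -8.4 degrees / 180 = -0.0467.

send_rows(plan=[[[-0.4173,-0.14,-0.0293,0,0,-0.0467],[-0.4173,-0.14,-0.0293,0,0,-0.0467],[-0.4173,-0.14,-0.0293,0,0,-0.0467],[-0.4173,-0.14,-0.0293,0,0,-0.0467],[-0.4173,-0.14,-0.0293,0,0,-0.0467],[-0.4173,-0.14,-0.0293,0,0,-0.0467],[-0.4173,-0.14,-0.0293,0,0,-0.0467],[-0.4173,-0.14,-0.0293,0,0,-0.0467]]], fingers=0.75)

```text
clock: 1.63
tool_pos: [0.5325, -0.0404, 0.3291]
orientation: [-179.9, 0.0, -92.3]
force: [0.4, -0.5, -0.3]
opening: 0.0656
gripper_force: 0.0
```

send_rows(plan=[[[0,0,0,0,0,0],[0,0,0,0,0,0],[0,0,0,0,0,0]]])

```text
clock: 1.88
tool_pos: [0.5317, -0.0426, 0.3283]
orientation: [180.0, -0.0, -92.3]
force: [0.2, -0.6, 0.5]
opening: 0.0658
gripper_force: 0.0
```

```bash
python3 - <<'E'
from h import *
o=ctrl.get_obs();print(o['tool_pos'],o['orientation'],o['clock'],o['opening'])
w=ctrl.snapshot("wrist");cv2.imwrite("pics/w1.png",w["img"][:,:,::-1])
np.savez("w1.npz",**w)
E
```

```text
[ 0.53169787 -0.04259246  0.32832213] [ 1.79963574e+02 -1.01547402e-02 -9.23210099e+01] 1.8833 0.06580637445652199
```

View pics/w1.png

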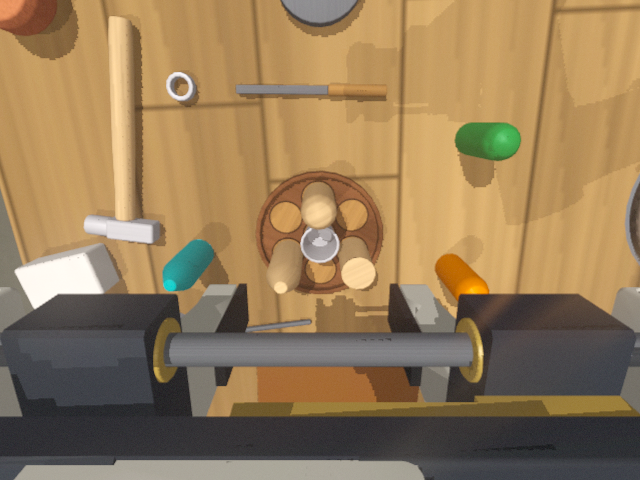

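The wrist view shows the tray at (320,232): dome top (319,213), cone top (281,287), flat top (358,272), cup (320,244). The empty seats are at (286,217), (352,214) and (320,268), the mat is half-hidden below, and the decoys stand well outside the tray. I'll fit the tray from its rim and the empty seats.

```bash
python3 - <<'E'
from h import *
from scipy.optimize import least_squares
np.set_printoptions(precision=4,suppress=True)
w=dict(np.load("w1.npz")); im=w["img"].astype(int)
hsv=cv2.cvtColor(w["img"],cv2.COLOR_RGB2HSV)
roi=np.zeros(im.shape[:2],bool);roi[165:300,250:390]=1
dark=(hsv[...,2]<125)&(im[...,0]>im[...,2]+15)&roi
n,l,st,ce=cv2.connectedComponentsWithStats(dark.astype(np.uint8));k=1+np.argmax(st[1:,4]);m=(l==k)
h=cv2.convexHull(np.argwhere(m)[:,::-1].astype(np.int32))[:,0]
X=ray(w,h,.018)
f=lambda p:np.hypot(X[:,0]-p[0],X[:,1]-p[1])-p[2]
r=least_squares(f,[.535,.023,.084],loss='soft_l1',f_scale=.001);print("rim",st[k],r.x,"resid",np.abs(r.fun).max(),len(h))
# seats: bright blobs inside tray, near guesses
for (u,v) in [(286,217),(352,214),(320,268)]:
    b=((hsv[...,2]>=130)&roi).astype(np.uint8); n,l,st,ce=cv2.connectedComponentsWithStats(b,connectivity=4); k=l[v,u]
    p=ray(w,ce[k],.008)[0]; d=p[:2]-r.x[:2]; print("seat",ce[k],st[k],p,np.hypot(*d),np.degrees(np.arctan2(d[1],d[0])))
for n,uv,z in [("dome",(319,213),.1),("cone",(281,287),.118),("flat",(358,272),.088),("cup",(320,243),.054)]:
    p=ray(w,uv,z)[0];d=p[:2]-r.x[:2];print(n,p,np.hypot(*d),np.degrees(np.arctan2(d[1],d[0])))
c=w["img"][165:305,240:400];cv2.imwrite("pics/w1c.png",cv2.resize(c,None,fx=4,fy=4,interpolation=3)[:,:,::-1])
E
```

```text
rim [260 176  92  87 756] [0.5362 0.0152 0.0733] resid 0.03849856075879114 28
seat [319.6392 232.1334] [  250   165   140   135 16922] [0.5304 0.0169 0.008 ] 0.006016687029122778 164.18123674047894
seat [319.6392 232.1334] [  250   165   140   135 16922] [0.5304 0.0169 0.008 ] 0.006016687029122778 164.18123674047894
seat [319.6392 232.1334] [  250   165   140   135 16922] [0.5304 0.0169 0.008 ] 0.006016687029122778 164.18123674047894
dome [ 0.5297 -0.0315  0.1   ] 0.047139668068916694 -97.90945895290604
cone [0.5737 0.0442 0.118 ] 0.04733364466226493 37.70341137293808
flat [0.4878 0.0427 0.088 ] 0.05570257217413765 150.42996468983966
cup [0.5302 0.017  0.054 ] 0.006249322927660322 162.8820701585982
```

View pics/w1c.png

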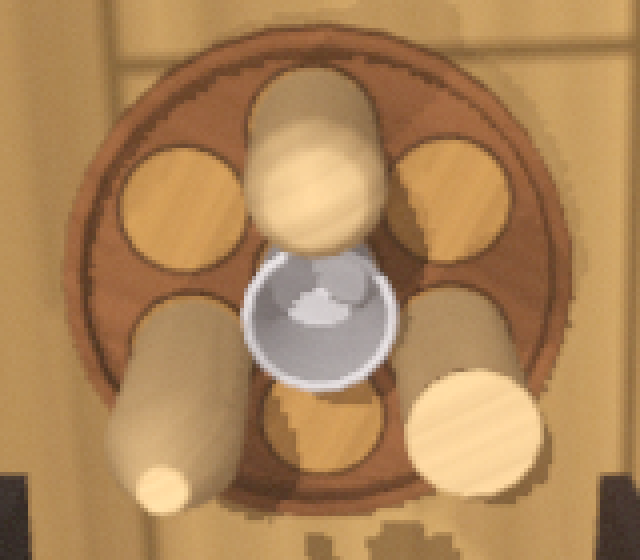

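The crop confirms the bare-wood dome, cone and flat punches round the silver cup. The empty seats (original pixels) are at (285.1,216.6), (351.6,214.6) and (320.1,269.9), and the rim edge is at left 256.1, right 382.1, bottom 293.4.

```bash
python3 - <<'E'
from h import *
np.set_printoptions(precision=4,suppress=True)
w=dict(np.load("w1.npz"))
S=ray(w,[(285.1,216.6),(351.6,214.6),(320.1,269.9)],.008)
c=S.mean(0);print(S);print("centre",c)
for s in S: d=s-c;print(np.hypot(d[0],d[1])*1e3,np.degrees(np.arctan2(d[1],d[0])))
Rm=ray(w,[(256.1,232),(382.1,232),(320,293.4)],.018);print("rim",Rm,"mid x",Rm[:2].mean(0),np.linalg.norm(Rm[0]-Rm[1]), "y",Rm[2,1]-.084)
cr=lambda u,v:((u+.5)/4-.5+240,(v+.5)/4-.5+165)
for n,uv,z in [("cone",cr(162,490),.118),("flat",cr(474,432),.088),("cup rim",cr(321,316),.054)]: print(n,ray(w,uv,z)[0]-c)
E
```

```text
[[ 0.575  -0.0063  0.008 ]
 [ 0.4875 -0.0055  0.008 ]
 [ 0.5319  0.0711  0.008 ]]
centre [0.5315 0.0198 0.008 ]
50.75851694846319 -30.88803377197505
50.69510592420672 -150.1485478236667
51.292770561084 89.54282194638304
rim [[0.6132 0.0104 0.018 ]
 [0.4489 0.017  0.018 ]
 [0.5333 0.1017 0.018 ]] mid x [0.5311 0.0137 0.018 ] 0.1645171340882916 y 0.017741647070034547
cone [0.0431 0.0245 0.11  ]
flat [-0.0439  0.0237  0.08  ]
cup rim [-0.0011 -0.0019  0.046 ]
```

```bash
python3 - <<'E'
from h import *
print(toolshift((.531,-.031,.18),-90.5),toolshift((.531,-.031,.052),-90.5))
E
```

```text
(array([-1.22,  0.09, 14.85]), array([ 0.02, -0.01, -1.88])) (array([-1.22,  0.09, 27.65]), array([ 0.02, -0.01, -1.88]))
```

In the tool's units: 20 cm / 75 = 0.2667, 18 cm / 75 = 0.24, -1.9 degrees / 180 = -0.0106.

send_rows(plan=[[[-0.016,0.0013,0.0533,0,0,-0.0106],[-0.016,0.0013,0.1067,0,0,-0.0106],[-0.016,0.0013,0.16,0,0,-0.0106],[-0.016,0.0013,0.2,0,0,-0.0106],[-0.016,0.0013,0.2,0,0,-0.0106],[-0.016,0.0013,0.24,0,0,-0.0106],[-0.016,0.0013,0.2667,0,0,-0.0106],[-0.016,0.0013,0.2667,0,0,-0.0106]]])

```text
clock: 2.6
tool_pos: [0.5297, -0.0319, 0.1269]
orientation: [179.8, -0.0, -90.6]
force: [-1.3, -0.4, 0.0]
opening: 0.0655
gripper_force: 0.0
```

send_rows(plan=[[[0,0,0.0267,0,0,0],[0,0,0.0533,0,0,0],[0,0,0.08,0,0,0],[0,0,0.1,0,0,0],[0,0,0.1,0,0,0],[0,0,0.1,0,0,0]]])

```text
clock: 3.1
tool_pos: [0.5324, -0.0311, 0.0553]
orientation: [-179.9, -0.0, -90.5]
force: [0.5, -1.0, 0.5]
opening: 0.0658
gripper_force: 0.0
```

```bash
python3 - <<'E'
from h import *
print(toolshift((.531,-.031,.052),-90.5))
E
```

```text
(array([-0.01,  0.14,  0.33]), array([-0.06, -0.02,  0.02]))
```

In the tool's units: 0.3 cm / 75 = 0.004.

send_rows(plan=[[[0,0,0.004,0,0,0],[0,0,0.004,0,0,0],[0,0,0.004,0,0,0]]])

```text
clock: 3.35
tool_pos: [0.5322, -0.0306, 0.0518]
orientation: [-179.9, 0.0, -90.5]
force: [-0.3, -0.7, 0.1]
opening: 0.0657
gripper_force: 0.0
```

send_rows(plan=[[[0,0,0,0,0,0],[0,0,0,0,0,0],[0,0,0,0,0,0],[0,0,0,0,0,0],[0,0,0,0,0,0],[0,0,0,0,0,0]]], fingers=0)

```text
clock: 3.85
tool_pos: [0.5315, -0.0307, 0.0506]
orientation: [-180.0, -0.0, -90.5]
force: [-0.4, 0.1, 1.6]
opening: 0.0393
gripper_force: 30.0
```

```bash
python3 - <<'E'
from h import *
o=ctrl.get_obs();print(o['tool_pos'],o['orientation'],o['opening'],o['gripper_force'],o['force'])
print(toolshift((.59,.279,.22)),toolshift((.59,.279,.048+.004)))
E
```

```text
[ 0.53147131 -0.03069023  0.05063335] [-1.79996915e+02 -2.45334176e-03 -9.04636450e+01] 0.03929635448250788 30.000040945596993 [-0.4206542   0.14111093  1.62381737]
(array([-31.01,  -5.6 , -16.94]), None) (array([-31.02,  -5.6 ,  -0.14]), None)
```

In the tool's units: -16 cm / 75 = -0.2133, -14 cm / 75 = -0.1867.

send_rows(plan=[[[0,0,-0.0267,0,0,0],[0,0,-0.08,0,0,0],[0,0,-0.1333,0,0,0],[0,0,-0.1867,0,0,0],[-0.0267,-0.0053,-0.2133,0,0,0],[-0.08,-0.0147,-0.2133,0,0,0],[-0.1333,-0.024,-0.2133,0,0,0],[-0.1867,-0.0333,-0.2133,0,0,0]]])

```text
clock: 4.52
tool_pos: [0.5574, 0.1103, 0.2112]
orientation: [-179.9, 0.1, -90.6]
force: [-0.1, -0.2, -1.1]
opening: 0.0396
gripper_force: 30.0
```

In the tool's units: -17 cm / 75 = -0.2267, -15 cm / 75 = -0.2.

send_rows(plan=[[[-0.0533,-0.0093,0,0,0,0],[-0.1067,-0.02,0,0,0,0],[-0.16,-0.0293,0,0,0,0],[-0.2,-0.0373,0,0,0,0],[-0.2267,-0.0413,0.0267,0,0,0],[-0.2267,-0.0413,0.0667,0,0,0],[-0.2267,-0.0413,0.1067,0,0,0],[-0.2267,-0.0413,0.1333,0,0,0]]])

```text
clock: 5.18
tool_pos: [0.5882, 0.2786, 0.1069]
orientation: [179.8, -0.1, -90.4]
force: [-0.7, -0.2, -1.5]
opening: 0.0394
gripper_force: 30.0
```

```bash
python3 - <<'E'
from h import *
o=ctrl.get_obs();print(o['tool_pos'],o['orientation'],o['opening'],o['gripper_force'],o['force'])
print(toolshift((.59,.279,.0475),-90.5))
s=ctrl.snapshot("side");cv2.imwrite("pics/s2.png",s["img"][:,:,::-1])
E
```

```text
[0.58823503 0.27860647 0.10687969] [ 1.79795110e+02 -1.14978009e-01 -9.04499722e+01] 0.039365049786846566 29.999461044499185 [-0.71077242 -0.17912953 -1.47262802]
(array([-0.05, -0.2 ,  5.94]), array([ 0.2 , -0.12,  0.05]))
```

View pics/s2.png

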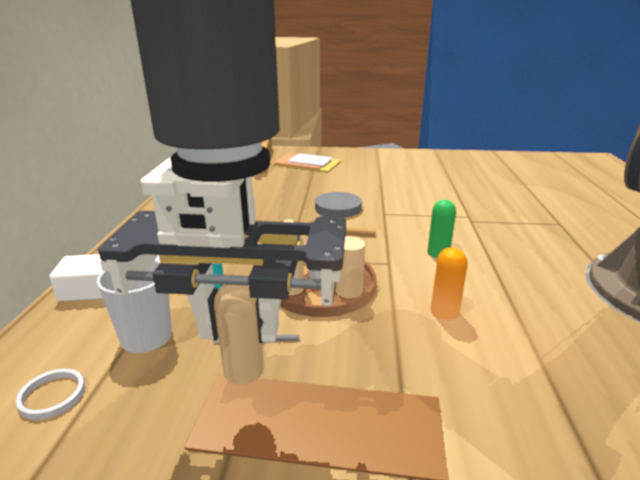

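The side view shows the dome held upright over the mat's far end at (241,335), with the beaker close by at (137,305). Before lowering I'll check the beaker clearance.

```bash
python3 - <<'E'
from h import *
A=ctrl.snapshot("scene");B=ctrl.snapshot("side")
print(ray(A,(416,336),.095),ray(B,(136,278),.095))
E
```

```text
[[0.75101007 0.16113189 0.095     ]] [[0.74104406 0.17212331 0.095     ]]
```

In the tool's units: 5.9 cm / 75 = 0.0787, 5.5 cm / 75 = 0.0733.

send_rows(plan=[[[0,-0.0013,0.0333,0,0,0],[0,-0.0013,0.06,0,0,0],[0,-0.0013,0.0733,0,0,0],[0,-0.0013,0.0787,0,0,0],[0,-0.0013,0.0787,0,0,0],[0,-0.0013,0.0787,0,0,0],[0,-0.0013,0.0787,0,0,0]]])

```text
clock: 5.92
tool_pos: [0.5919, 0.2794, 0.0533]
orientation: [-179.9, 0.1, -90.5]
force: [-0.3, 0.3, -1.2]
opening: 0.0393
gripper_force: 30.0
```

In the tool's units: 0.5 cm / 75 = 0.0067, 0.4 cm / 75 = 0.0053.

send_rows(plan=[[[0,0,0.0027,0,0,0],[0,0,0.0053,0,0,0],[0,0,0.0067,0,0,0],[0,0,0.0067,0,0,0],[0,0,0.0067,0,0,0]]])

```text
clock: 6.33
tool_pos: [0.591, 0.2789, 0.0467]
orientation: [-180.0, 0.0, -90.5]
force: [-0.5, 0.0, -0.2]
opening: 0.0395
gripper_force: 30.0
```

```bash
python3 - <<'E'
from h import *
print(toolshift((.59,.279,.047),-90.5),ctrl.get_obs()['force'])
ctrl.snapshot("side"); print(toolshift((.59,.279,.047),-90.5),ctrl.get_obs()['force'])
E
```

```text
(array([-0.01,  0.1 , -0.03]), array([-0.01,  0.  ,  0.04])) [-0.48588461  0.02332259 -0.18141338]
(array([-0.01,  0.11, -0.03]), array([-0.01,  0.01,  0.03])) [-0.27035497  0.58630378 -0.73310783]
```

send_rows(plan=[[[0,0,0,0,0,0],[0,0,0,0,0,0],[0,0,0,0,0,0],[0,0,0,0,0,0]]], fingers=0.75)

```text
clock: 6.72
tool_pos: [0.591, 0.2788, 0.0466]
orientation: [-180.0, 0.0, -90.5]
force: [-0.3, -0.1, 0.4]
opening: 0.0604
gripper_force: 0.0
```

In the tool's units: -16 cm / 75 = -0.2133, -14 cm / 75 = -0.1867.

send_rows(plan=[[[0,0,-0.0267,0,0,0],[0,0,-0.08,0,0,0],[0,0,-0.1333,0,0,0],[0,0,-0.1867,0,0,0],[0,0,-0.2133,0,0,0],[0,0,-0.2133,0,0,0]]])

```text
clock: 7.22
tool_pos: [0.5935, 0.2802, 0.2135]
orientation: [-179.5, 0.3, -90.4]
force: [0.7, -0.5, 0.3]
opening: 0.0655
gripper_force: 0.0
```

```bash
python3 - <<'E'
from h import *
print(toolshift((.4883,.044,.19),-30.5))
w=ctrl.snapshot("wrist");cv2.imwrite("pics/w3.png",w["img"][:,:,::-1]);np.savez("w3.npz",**w)
E
```

```text
(array([23.71, 10.36,  2.13]), array([-6.000e-01,  3.000e-02, -5.993e+01]))
```

View pics/w3.png

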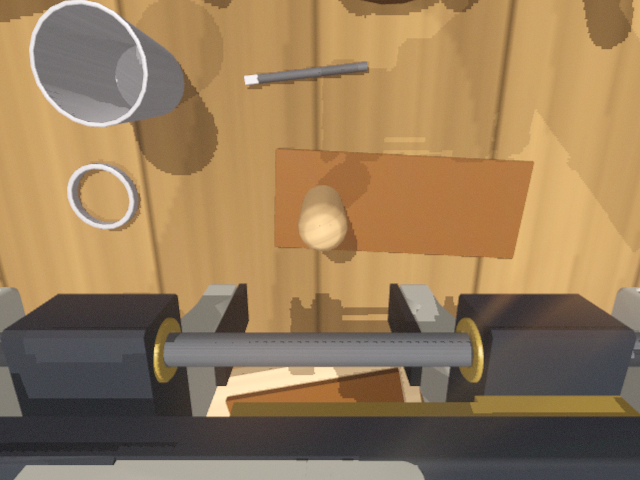

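The dome stands upright on the mat at (322,215). The mat's corners are (276,149), (532,161), (514,258) and (275,246). Next I go to the flat punch.

In the tool's units: 23.7 cm / 75 = 0.316, 10.4 cm / 75 = 0.1387, -56 degrees / 180 = -0.3111.

send_rows(plan=[[[0.0533,0.0227,0,0,0,-0.0389],[0.1,0.044,0,0,0,-0.0778],[0.1467,0.064,0,0,0,-0.1167],[0.1933,0.084,0,0,0,-0.1556],[0.24,0.1053,0,0,0,-0.1944],[0.28,0.1227,0,0,0,-0.2333],[0.316,0.1387,0,0,0,-0.2722],[0.316,0.1387,0.0133,0,0,-0.3111]]])

```text
clock: 7.93
tool_pos: [0.4828, 0.0392, 0.1973]
orientation: [-180.0, -0.0, -34.2]
force: [-0.4, 0.7, -0.2]
opening: 0.0656
gripper_force: 0.0
```

In the tool's units: 2 cm / 75 = 0.0267, 1.5 cm / 75 = 0.02, -4 degrees / 180 = -0.0222.

send_rows(plan=[[[0,0,0.02,0,0,-0.0222],[0,0,0.0267,0,0,-0.0222],[0,0,0.0267,0,0,-0.0222]]])

```text
clock: 8.18
tool_pos: [0.4837, 0.0421, 0.1747]
orientation: [179.8, 0.1, -30.6]
force: [0.3, 0.3, 0.3]
opening: 0.0657
gripper_force: 0.0
```

```bash
python3 - <<'E'
from h import *
print(toolshift((.4883,.044,.0505),-30.5))
w=dict(np.load("w3.npz"));m=ray(w,[(276,149),(532,161),(514,258),(275,246)],.004);print(m,m.mean(0))
w=ctrl.snapshot("wrist");cv2.imwrite("pics/w4.png",w["img"][:,:,::-1]);np.savez("w4.npz",**w)
E
```

```text
(array([ 0.33, -0.44, 12.42]), array([ 0.17,  0.14, -0.14]))
[[0.63386995 0.22469488 0.004     ]
 [0.38790218 0.23757335 0.004     ]
 [0.39005329 0.3371763  0.004     ]
 [0.63895628 0.32287007 0.004     ]] [0.51269543 0.28057865 0.004     ]
```

View pics/w4.png

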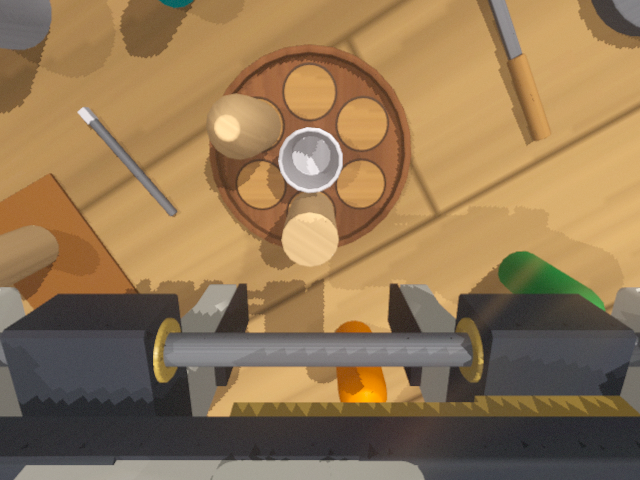

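This shows the flat punch top at (310,238), the cone at (228,128), the cup at (310,160), and the freed dome seat at (309,92)/(361,124). I'll cross-check the flat punch's position.

```bash
python3 - <<'E'
from h import *
w=dict(np.load("w4.npz"))
print(ray(w,(310,238),.088),ray(w,(310,159),.054),ray(w,(227.5,128),.118))
S=ray(w,[(309,92),(362,124),(361,184.5),(261,185)],.008)
print(S)
print(toolshift((.4883,.044,.0505),-30.5))
E
```

```text
[[0.48907316 0.04340218 0.088     ]] [[0.53212567 0.01825247 0.054     ]] [[0.57428672 0.04443794 0.118     ]]
[[ 0.57484558 -0.00550443  0.008     ]
 [ 0.53120885 -0.03056805  0.008     ]
 [ 0.48740578 -0.00570222  0.008     ]
 [ 0.53138313  0.06937674  0.008     ]]
(array([ 0.27, -0.36, 12.52]), array([ 0.12,  0.08, -0.13]))
```

In the tool's units: 12.2 cm / 75 = 0.1627, 12 cm / 75 = 0.16.

send_rows(plan=[[[0.004,-0.004,0.0267,0,0,0],[0.004,-0.004,0.0667,0,0,0],[0.004,-0.004,0.1067,0,0,0],[0.004,-0.004,0.14,0,0,0],[0.004,-0.004,0.16,0,0,0],[0.004,-0.004,0.1627,0,0,0],[0.004,-0.004,0.1627,0,0,0],[0.004,-0.004,0.1627,0,0,0]]])

```text
clock: 8.9
tool_pos: [0.49, 0.0443, 0.0555]
orientation: [-180.0, -0.0, -30.5]
force: [-0.1, -0.6, -0.2]
opening: 0.0658
gripper_force: 0.0
```

send_rows(plan=[[[0,0,0,0,0,0],[0,0,0,0,0,0],[0,0,0,0,0,0]]])

```text
clock: 9.15
tool_pos: [0.4897, 0.044, 0.0556]
orientation: [-179.9, -0.1, -30.5]
force: [0.5, -0.9, -0.7]
opening: 0.0659
gripper_force: 0.0
```

In the tool's units: 0.4 cm / 75 = 0.0053.

send_rows(plan=[[[0,0,0.0053,0,0,0],[0,0,0.0053,0,0,0],[0,0,0.0053,0,0,0]]])

```text
clock: 9.4
tool_pos: [0.489, 0.0437, 0.0505]
orientation: [180.0, 0.0, -30.5]
force: [0.9, 0.0, 0.4]
opening: 0.0657
gripper_force: 0.0
```

send_rows(plan=[[[0,0,0,0,0,0],[0,0,0,0,0,0],[0,0,0,0,0,0],[0,0,0,0,0,0],[0,0,0,0,0,0],[0,0,0,0,0,0]]], fingers=0)

```text
clock: 9.9
tool_pos: [0.4892, 0.0438, 0.0505]
orientation: [-180.0, -0.0, -30.5]
force: [-0.3, -0.4, 0.4]
opening: 0.0393
gripper_force: 29.9
```

```bash
python3 - <<'E'
from h import *
o=ctrl.get_obs();print(o['tool_pos'],o['orientation'],o['force'])
z=o['tool_pos'][2]
print(toolshift((.43,.285,z+.15)),toolshift((.43,.285,z-.0035)))
E
```

```text
[0.48915629 0.04379304 0.05054713] [-1.79994176e+02 -5.01632220e-04 -3.04729873e+01] [-0.27012898 -0.38109204  0.40836158]
(array([-17.33, -17.79, -15.  ]), None) (array([-17.33, -17.79,   0.35]), None)
```

In the tool's units: -14 cm / 75 = -0.1867, -13 cm / 75 = -0.1733.

send_rows(plan=[[[0,0,-0.0267,0,0,0],[0,0,-0.08,0,0,0],[0,0,-0.1333,0,0,0],[0,0,-0.1733,0,0,0],[-0.0267,-0.0267,-0.1867,0,0,0],[-0.0667,-0.068,-0.1867,0,0,0],[-0.1067,-0.1093,-0.1867,0,0,0],[-0.1467,-0.1507,-0.1867,0,0,0]]])

```text
clock: 10.57
tool_pos: [0.4519, 0.1938, 0.1911]
orientation: [-179.9, -0.0, -30.6]
force: [0.7, 0.1, -1.2]
opening: 0.0396
gripper_force: 29.9
```

In the tool's units: 12 cm / 75 = 0.16, 11 cm / 75 = 0.1467.

send_rows(plan=[[[-0.0373,-0.0387,0,0,0,0],[-0.0667,-0.068,0,0,0,0],[-0.084,-0.0867,0.0267,0,0,0],[-0.084,-0.0867,0.0667,0,0,0],[-0.084,-0.0867,0.1067,0,0,0],[-0.084,-0.0867,0.1467,0,0,0],[-0.084,-0.0867,0.16,0,0,0],[-0.084,-0.0867,0.16,0,0,0]]])

```text
clock: 11.23
tool_pos: [0.43, 0.279, 0.0681]
orientation: [179.7, 0.0, -30.5]
force: [0.6, 0.6, -0.6]
opening: 0.0396
gripper_force: 29.9
```

In the tool's units: 1 cm / 75 = 0.0133, 0.5 cm / 75 = 0.0067.

send_rows(plan=[[[0,0,0.0067,0,0,0],[0,0,0.0133,0,0,0],[0,0,0.0133,0,0,0],[0,0,0.0133,0,0,0]]])

```text
clock: 11.57
tool_pos: [0.4318, 0.281, 0.0615]
orientation: [-179.9, -0.0, -30.5]
force: [0.9, -0.5, -0.5]
opening: 0.0391
gripper_force: 29.9
```

```bash
python3 - <<'E'
from h import *
print(toolshift((.43,.285,.0467),-30.5),ctrl.get_obs()['force'])
E
```

```text
(array([-0.36, -0.25,  1.48]), array([-0.09, -0.01,  0.02])) [ 0.9285723  -0.53781147 -0.53675376]
```

In the tool's units: 1.4 cm / 75 = 0.0187, 1.3 cm / 75 = 0.0173.

send_rows(plan=[[[-0.004,-0.0027,0.0067,0,0,0],[-0.004,-0.0027,0.0133,0,0,0],[-0.004,-0.0027,0.0173,0,0,0],[-0.004,-0.0027,0.0187,0,0,0],[-0.004,-0.0027,0.0187,0,0,0],[-0.004,-0.0027,0.0187,0,0,0]]])

```text
clock: 12.07
tool_pos: [0.4296, 0.2838, 0.0465]
orientation: [180.0, 0.0, -30.5]
force: [-1.3, -0.4, 0.9]
opening: 0.0394
gripper_force: 29.9
```

send_rows(plan=[[[0,0,0,0,0,0],[0,0,0,0,0,0],[0,0,0,0,0,0]]])

```text
clock: 12.32
tool_pos: [0.4297, 0.2837, 0.0465]
orientation: [180.0, 0.0, -30.5]
force: [-0.6, -0.2, 0.5]
opening: 0.0398
gripper_force: 29.9
```

send_rows(plan=[[[0,0,0,0,0,0],[0,0,0,0,0,0],[0,0,0,0,0,0],[0,0,0,0,0,0]]], fingers=0.75)

```text
clock: 12.65
tool_pos: [0.4299, 0.2839, 0.0466]
orientation: [-180.0, -0.0, -30.5]
force: [-1.0, -0.2, 0.0]
opening: 0.0607
gripper_force: 0.0
```

In the tool's units: -15 cm / 75 = -0.2, -14 cm / 75 = -0.1867, 28 degrees / 180 = 0.1556.

send_rows(plan=[[[0,0,-0.0267,0,0,0],[0,0,-0.08,0,0,0],[0,0,-0.1333,0,0,0],[0,0,-0.1867,0,0,0],[0.0133,0.0067,-0.2,0,0,0.0389],[0.0533,0.0293,-0.2,0,0,0.0778],[0.0933,0.0507,-0.2,0,0,0.1167],[0.1333,0.072,-0.2,0,0,0.1556]]])

```text
clock: 13.32
tool_pos: [0.489, 0.1859, 0.1973]
orientation: [-179.9, 0.0, -58.7]
force: [-0.4, 1.0, 0.1]
opening: 0.0658
gripper_force: 0.0
```

```bash
python3 - <<'E'
from h import *
print(toolshift((.5747,.044,.18),-150.5))
E
```

```text
(array([16.58,  0.04,  1.72]), array([-5.000e-02,  9.000e-02,  9.177e+01]))
```

In the tool's units: 16.6 cm / 75 = 0.2213, 14.5 cm / 75 = 0.1933, 56 degrees / 180 = 0.3111.

send_rows(plan=[[[0.04,0,0,0,0,0.0389],[0.08,0,0,0,0,0.0778],[0.12,0,0,0,0,0.1167],[0.16,0,0,0,0,0.1556],[0.1933,0,0,0,0,0.1944],[0.2213,0,0,0,0,0.2333],[0.2213,0,0,0,0,0.2722],[0.2213,0,0,0,0,0.3111]]])

```text
clock: 13.98
tool_pos: [0.5758, 0.0436, 0.1961]
orientation: [180.0, -0.0, -115.0]
force: [-0.9, -0.1, -0.1]
opening: 0.0657
gripper_force: 0.0
```

In the tool's units: 1.5 cm / 75 = 0.02, 1 cm / 75 = 0.0133, 36 degrees / 180 = 0.2.

send_rows(plan=[[[0,0,0.0133,0,0,0.0389],[0,0,0.02,0,0,0.0778],[0,0,0.02,0,0,0.1167],[0,0,0.02,0,0,0.1556],[0,0,0.02,0,0,0.1944],[0,0,0.02,0,0,0.2],[0,0,0.02,0,0,0.2]]])

```text
clock: 14.57
tool_pos: [0.5753, 0.045, 0.1815]
orientation: [180.0, -0.0, -150.3]
force: [-0.2, -0.3, -0.6]
opening: 0.0655
gripper_force: 0.0
```

```bash
python3 - <<'E'
from h import *
print(toolshift((.5747,.044,.0505),-150.5))
w=ctrl.snapshot("wrist");cv2.imwrite("pics/w5.png",w["img"][:,:,::-1]);np.savez("w5.npz",**w)
E
```

```text
(array([ 0.11, -0.06, 13.1 ]), array([ 0.  , -0.  ,  0.15]))
```

View pics/w5.png

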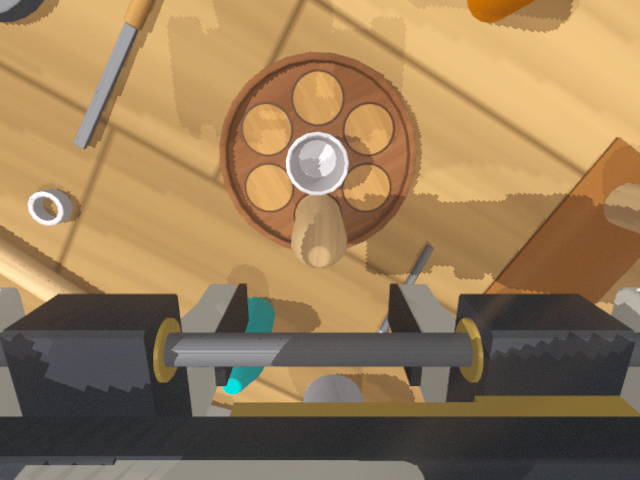

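The cone's tip is at (319,255), centred between the fingers; the other five seats are empty and the cup is at (317,162). I descend.

In the tool's units: 12.8 cm / 75 = 0.1707, 12.5 cm / 75 = 0.1667.

send_rows(plan=[[[0.0013,-0.0013,0.0267,0,0,0],[0.0013,-0.0013,0.0667,0,0,0],[0.0013,-0.0013,0.1067,0,0,0],[0.0013,-0.0013,0.1467,0,0,0],[0.0013,-0.0013,0.1667,0,0,0],[0.0013,-0.0013,0.1707,0,0,0],[0.0013,-0.0013,0.1707,0,0,0],[0.0013,-0.0013,0.1707,0,0,0]]])

```text
clock: 15.28
tool_pos: [0.5758, 0.0439, 0.0545]
orientation: [-180.0, 0.1, -150.4]
force: [0.3, 0.9, 0.1]
opening: 0.0655
gripper_force: 0.0
```

send_rows(plan=[[[0,0,0,0,0,0],[0,0,0,0,0,0],[0,0,0,0,0,0]]])

```text
clock: 15.53
tool_pos: [0.5756, 0.044, 0.0548]
orientation: [-180.0, 0.1, -150.4]
force: [1.3, 0.6, 0.9]
opening: 0.0654
gripper_force: 0.0
```

In the tool's units: 0.4 cm / 75 = 0.0053.

send_rows(plan=[[[0,0,0.0053,0,0,0],[0,0,0.0053,0,0,0],[0,0,0.0053,0,0,0]]])

```text
clock: 15.78
tool_pos: [0.5748, 0.0436, 0.0495]
orientation: [180.0, -0.0, -150.5]
force: [-0.2, -0.3, 0.7]
opening: 0.066
gripper_force: 0.0
```

send_rows(plan=[[[0,0,0,0,0,0],[0,0,0,0,0,0],[0,0,0,0,0,0],[0,0,0,0,0,0],[0,0,0,0,0,0],[0,0,0,0,0,0]]], fingers=0)

```text
clock: 16.28
tool_pos: [0.575, 0.0438, 0.0496]
orientation: [-180.0, 0.0, -150.5]
force: [-0.5, -0.2, 0.7]
opening: 0.0395
gripper_force: 29.9
```

```bash
python3 - <<'E'
from h import *
o=ctrl.get_obs();print(o['tool_pos'],o['orientation'],o['force'])
print(toolshift((.511,.282,o['tool_pos'][2]-.0035)))
E
```

```text
[0.57500168 0.04375382 0.04958471] [-1.79999807e+02  2.93727104e-03 -1.50468530e+02] [-0.5375572  -0.17316383  0.70998725]
(array([-6.17, 23.88,  0.35]), None)
```

In the tool's units: -14 cm / 75 = -0.1867, 13.6 cm / 75 = 0.1813.

send_rows(plan=[[[0,0,-0.0267,0,0,0],[0,0,-0.08,0,0,0],[0,0,-0.1333,0,0,0],[0,0,-0.1733,0,0,0],[-0.008,0.032,-0.1867,0,0,0],[-0.02,0.08,-0.1867,0,0,0],[-0.0333,0.1307,-0.1867,0,0,0],[-0.0467,0.1813,-0.1867,0,0,0]]])

```text
clock: 16.95
tool_pos: [0.5377, 0.1803, 0.19]
orientation: [180.0, 0.0, -150.6]
force: [1.1, 0.1, -1.3]
opening: 0.0391
gripper_force: 29.9
```

In the tool's units: 12.5 cm / 75 = 0.1667, 11 cm / 75 = 0.1467.

send_rows(plan=[[[-0.0133,0.052,0,0,0,0],[-0.0253,0.0987,0,0,0,0],[-0.0347,0.1307,0,0,0,0],[-0.036,0.1373,0.0267,0,0,0],[-0.036,0.1373,0.0667,0,0,0],[-0.036,0.1373,0.1067,0,0,0],[-0.036,0.1373,0.1467,0,0,0],[-0.036,0.1373,0.1667,0,0,0]]])

```text
clock: 17.62
tool_pos: [0.5093, 0.281, 0.0609]
orientation: [-180.0, -0.3, -150.5]
force: [-0.4, -1.0, -1.6]
opening: 0.0392
gripper_force: 29.9
```

send_rows(plan=[[[0,0,0,0,0,0],[0,0,0,0,0,0],[0,0,0,0,0,0],[0,0,0,0,0,0]]])

```text
clock: 17.95
tool_pos: [0.512, 0.283, 0.0662]
orientation: [180.0, 0.2, -150.5]
force: [-0.4, 0.4, -0.4]
opening: 0.0392
gripper_force: 29.9
```

```bash
python3 - <<'E'
from h import *
print(toolshift((.511,.282,.0458),-150.5),ctrl.get_obs()['force'])
E
```

```text
(array([ 0.14, -0.04,  2.04]), array([0.04, 0.15, 0.04])) [-0.37131521  0.39813797 -0.41112418]
```

send_rows(plan=[[[0,0,0.0067,0,0,0],[0,0,0.0133,0,0,0],[0,0,0.02,0,0,0],[0,0,0.0253,0,0,0],[0,0,0.0267,0,0,0],[0,0,0.0267,0,0,0],[0,0,0.0267,0,0,0]]])

```text
clock: 18.53
tool_pos: [0.511, 0.2826, 0.0452]
orientation: [180.0, 0.0, -150.4]
force: [-4.7, 0.8, 9.4]
opening: 0.0396
gripper_force: 30.0
```

send_rows(plan=[[[0,0,0,0,0,0],[0,0,0,0,0,0],[0,0,0,0,0,0]]])

```text
clock: 18.78
tool_pos: [0.511, 0.2826, 0.0452]
orientation: [180.0, 0.0, -150.5]
force: [-4.2, 0.7, 9.0]
opening: 0.0394
gripper_force: 30.0
```

In the tool's units: -0.06 cm / 75 = -0.0008.

send_rows(plan=[[[0,0,-0.0008,0,0,0],[0,0,-0.0008,0,0,0],[0,0,-0.0008,0,0,0]]])

```text
clock: 19.03
tool_pos: [0.5112, 0.2824, 0.0453]
orientation: [180.0, 0.0, -150.5]
force: [-2.0, 0.6, 4.5]
opening: 0.0392
gripper_force: 30.0
```

send_rows(plan=[[[0,0,0,0,0,0],[0,0,0,0,0,0],[0,0,0,0,0,0],[0,0,0,0,0,0]]], fingers=0.75)

```text
clock: 19.37
tool_pos: [0.5111, 0.2821, 0.0449]
orientation: [-180.0, -0.0, -150.5]
force: [0.7, -0.2, 0.1]
opening: 0.0607
gripper_force: 0.0
```

In the tool's units: -16 cm / 75 = -0.2133, -14 cm / 75 = -0.1867, -28 degrees / 180 = -0.1556.

send_rows(plan=[[[0,0,-0.0267,0,0,0],[0,0,-0.08,0,0,0],[0,0,-0.1333,0,0,0],[0,0,-0.1867,0,0,0],[0,0,-0.2133,0,0,-0.0389],[0,0,-0.2133,0,0,-0.0778],[0,0,-0.2133,0,0,-0.1167],[0,0,-0.2133,0,0,-0.1556]]])

```text
clock: 20.03
tool_pos: [0.5112, 0.2823, 0.2058]
orientation: [-180.0, 0.1, -122.1]
force: [0.0, -0.1, -0.8]
opening: 0.0661
gripper_force: 0.0
```

```bash
python3 - <<'E'
from h import *
print(toolshift((.5313,.0188,.18),-90.5))
s=ctrl.snapshot("side");cv2.imwrite("pics/s6.png",s["img"][:,:,::-1])
E
```

```text
(array([ 21.24, -15.72,   2.55]), array([-2.000e-02,  7.000e-02, -3.164e+01]))
```

View pics/s6.png

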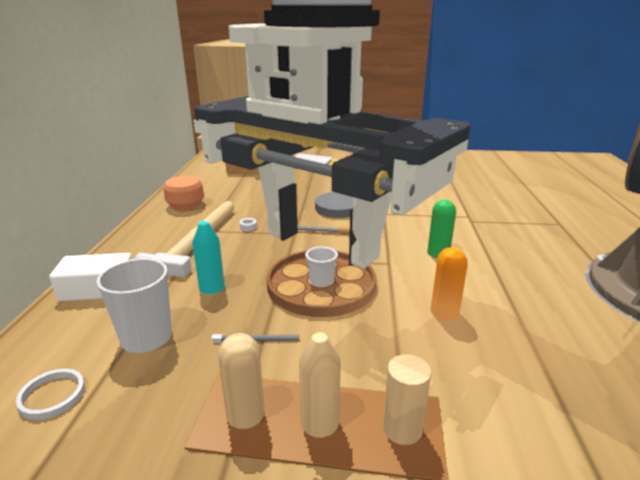

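All three punches stand upright on the mat: dome (242,380), cone (320,385), flat (407,400). The cup is free in the tray at (321,266), so I go for it.

In the tool's units: 21.2 cm / 75 = 0.2827, 20.5 cm / 75 = 0.2733, -31.6 degrees / 180 = -0.1756.

send_rows(plan=[[[0.0427,-0.032,0,0,0,-0.0389],[0.0827,-0.0613,0,0,0,-0.0778],[0.1227,-0.0907,0,0,0,-0.1167],[0.1627,-0.12,0,0,0,-0.1556],[0.2027,-0.1493,0,0,0,-0.1756],[0.2427,-0.18,0,0,0,-0.1756],[0.2733,-0.2027,0.0133,0,0,-0.1756],[0.2827,-0.2093,0.0333,0,0,-0.1756]]], fingers=0.82)

```text
clock: 20.75
tool_pos: [0.5303, 0.0159, 0.1811]
orientation: [-179.9, 0.0, -91.2]
force: [0.3, 0.2, -0.4]
opening: 0.0716
gripper_force: 0.0
```

send_rows(plan=[[[0,0,0,0,0,0],[0,0,0,0,0,0],[0,0,0,0,0,0]]])

```text
clock: 21.0
tool_pos: [0.5301, 0.0195, 0.1806]
orientation: [-180.0, -0.0, -90.9]
force: [1.0, 0.6, 0.7]
opening: 0.0716
gripper_force: 0.0
```

```bash
python3 - <<'E'
from h import *
print(toolshift((.5313,.0188,.014),-90.5),ctrl.get_obs()['opening'])
w=ctrl.snapshot("wrist");cv2.imwrite("pics/w7.png",w["img"][:,:,::-1]);np.savez("w7.npz",**w)
E
```

```text
(array([ 0.06, -0.11, 16.66]), array([-0.02, -0.01, -0.43])) 0.07159634794748833
```

View pics/w7.png

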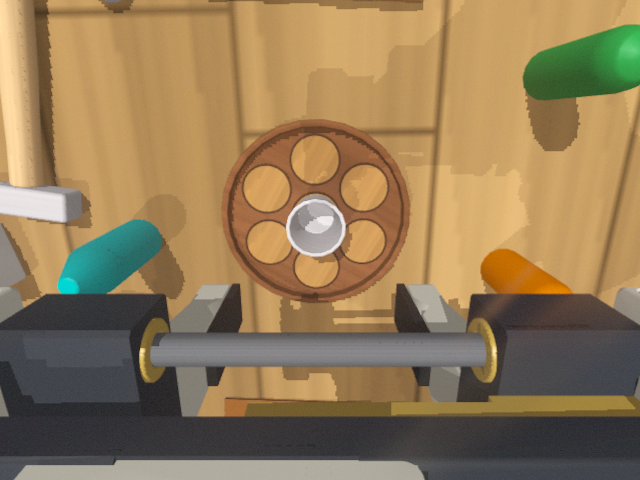

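The cup rim is centred at (316,227) and all six outer seats are empty. I descend.

In the tool's units: 16.2 cm / 75 = 0.216, 15.8 cm / 75 = 0.2107.

send_rows(plan=[[[0,-0.0013,0.04,0,0,0],[0,-0.0013,0.08,0,0,0],[0,-0.0013,0.12,0,0,0],[0,-0.0013,0.16,0,0,0],[0,-0.0013,0.1933,0,0,0],[0,-0.0013,0.2107,0,0,0],[0,-0.0013,0.216,0,0,0],[0,-0.0013,0.216,0,0,0]]])

```text
clock: 21.72
tool_pos: [0.5307, 0.0199, 0.0176]
orientation: [179.9, -0.0, -90.8]
force: [1.0, 0.3, 0.4]
opening: 0.0719
gripper_force: 0.0
```

send_rows(plan=[[[0,0,0,0,0,0],[0,0,0,0,0,0],[0,0,0,0,0,0]]])

```text
clock: 21.97
tool_pos: [0.5317, 0.0196, 0.0195]
orientation: [-179.9, 0.1, -90.9]
force: [0.2, -0.7, -0.1]
opening: 0.0717
gripper_force: 0.0
```

In the tool's units: 0.4 cm / 75 = 0.0053.

send_rows(plan=[[[0,0,0.0053,0,0,0],[0,0,0.0053,0,0,0],[0,0,0.0053,0,0,0],[0,0,0.0053,0,0,0]]])

```text
clock: 22.3
tool_pos: [0.5308, 0.019, 0.0143]
orientation: [-180.0, 0.0, -90.9]
force: [-0.4, 0.5, -1.3]
opening: 0.0718
gripper_force: 0.0
```

send_rows(plan=[[[0,0,0,0,0,0],[0,0,0,0,0,0],[0,0,0,0,0,0],[0,0,0,0,0,0],[0,0,0,0,0,0],[0,0,0,0,0,0]]], fingers=0)

```text
clock: 22.8
tool_pos: [0.5311, 0.0192, 0.0143]
orientation: [-180.0, 0.0, -90.9]
force: [0.7, -0.2, -0.1]
opening: 0.0457
gripper_force: 30.0
```

```bash
python3 - <<'E'
from h import *
o=ctrl.get_obs();print(o['tool_pos'],o['orientation'],o['force'])
print(toolshift((.522,-.20,.16)))
E
```

```text
[0.5310896  0.01917537 0.0142813 ] [-1.79969254e+02  9.06317495e-03 -9.08663096e+01] [ 0.67419993 -0.19286165 -0.14129826]
(array([ 21.93,   0.57, -14.58]), None)
```

send_rows(plan=[[[0,0,-0.0133,0,0,0],[0,0,-0.04,0,0,0],[0,0,-0.08,0,0,0],[0,0,-0.12,0,0,0],[0,0,-0.16,0,0,0],[0.0133,0,-0.1933,0,0,0],[0.0533,0.0013,-0.1933,0,0,0],[0.0933,0.0027,-0.1933,0,0,0]]])

```text
clock: 23.47
tool_pos: [0.5285, -0.0507, 0.162]
orientation: [-179.8, 0.1, -90.7]
force: [0.3, 0.0, -1.9]
opening: 0.0454
gripper_force: 30.0
```

send_rows(plan=[[[0.04,0.0013,0,0,0,0],[0.08,0.0027,0,0,0,0],[0.12,0.004,0,0,0,0],[0.1467,0.004,0,0,0,0],[0.1467,0.004,0,0,0,0],[0.1467,0.004,0,0,0,0],[0.1467,0.004,0,0,0,0]]])

```text
clock: 24.05
tool_pos: [0.5227, -0.1608, 0.1594]
orientation: [180.0, 0.0, -90.9]
force: [0.4, 0.3, -1.8]
opening: 0.0455
gripper_force: 30.0
```

```bash
python3 - <<'E'
from h import *
o=ctrl.get_obs();print(o['tool_pos'],o['orientation'],o['force'])
w=ctrl.snapshot("wrist");cv2.imwrite("pics/w8.png",w["img"][:,:,::-1]);np.savez("w8.npz",**w)
E
```

```text
[ 0.52266336 -0.16076031  0.15940291] [ 1.79985725e+02  1.19126074e-02 -9.09121343e+01] [ 0.38115005  0.31798159 -1.75231983]
```

View pics/w8.png

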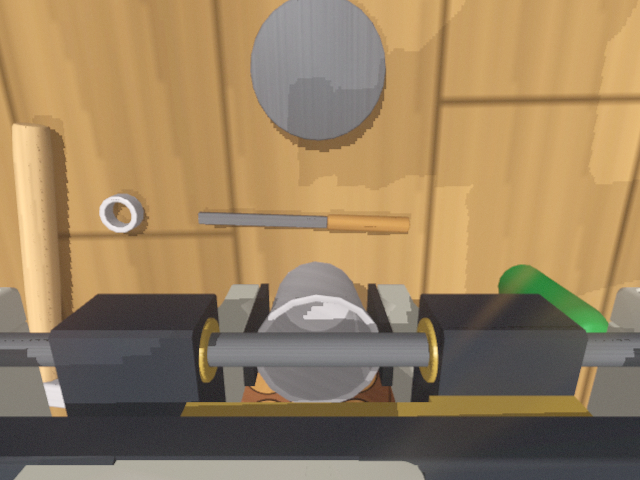

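The block's top spans (251..385, 0..139), with its centre near (318,68). The cup is held upright at (318,345). I'll fit the block's centre.

```bash
python3 - <<'E'
from h import *
from scipy.optimize import least_squares
np.set_printoptions(precision=4,suppress=True)
w=dict(np.load("w8.npz"));hsv=cv2.cvtColor(w["img"],cv2.COLOR_RGB2HSV)
m=((hsv[...,1]<60)).astype(np.uint8);m[145:]=0;m[:,:230]=0;m[:,410:]=0
c=max(cv2.findContours(m,0,cv2.CHAIN_APPROX_NONE)[0],key=cv2.contourArea)[:,0]
c=c[c[:,1]>2];print(c.min(0),c.max(0))
for sel in (c,c[c[:,1]<100]):
    X=ray(w,sel,.02)
    r=least_squares(lambda p:np.hypot(X[:,0]-p[0],X[:,1]-p[1])-p[2],[.52,-.27,.05],loss='soft_l1',f_scale=.0005)
    print(r.x,np.abs(r.fun).max())
print(toolshift((*r.x[:2],.10)))
E
```

```text
[251   3] [385 139]
[ 0.52   -0.2781  0.0488] 0.0006398634871912848
[ 0.52   -0.2782  0.0487] 0.0006593682200306122
(array([11.79,  0.11,  5.94]), None)
```

In the tool's units: 11.8 cm / 75 = 0.1573, 11.5 cm / 75 = 0.1533.

send_rows(plan=[[[0.04,0,0,0,0,0],[0.08,0.0013,0,0,0,0],[0.12,0.0013,0,0,0,0],[0.1467,0.0013,0.0133,0,0,0],[0.1573,0.0013,0.0467,0,0,0],[0.1573,0.0013,0.0867,0,0,0],[0.1573,0.0013,0.1267,0,0,0],[0.1573,0.0013,0.1533,0,0,0]]])

```text
clock: 24.77
tool_pos: [0.5192, -0.2777, 0.0418]
orientation: [179.9, 0.1, -90.9]
force: [-0.3, 0.3, -0.3]
opening: 0.0454
gripper_force: 30.0
```

send_rows(plan=[[[0,0,0,0,0,0],[0,0,0,0,0,0],[0,0,0,0,0,0],[0,0,0,0,0,0]]])

```text
clock: 25.1
tool_pos: [0.5218, -0.2787, 0.0461]
orientation: [-179.8, -0.0, -90.8]
force: [-0.1, -0.0, -1.7]
opening: 0.0457
gripper_force: 30.0
```

```bash
python3 - <<'E'
from h import *
print(toolshift((.520,-.278,.0268),-90.9),ctrl.get_obs()['force'])
E
```

```text
(array([-0.07,  0.18,  1.93]), array([-0.17, -0.04,  0.09])) [-0.06726355 -0.04631041 -1.74973654]
```

In the tool's units: 1.8 cm / 75 = 0.024, 1.6 cm / 75 = 0.0213.

send_rows(plan=[[[-0.0013,0.0013,0.008,0,0,0],[-0.0013,0.0013,0.016,0,0,0],[-0.0013,0.0013,0.0213,0,0,0],[-0.0013,0.0013,0.024,0,0,0],[-0.0013,0.0013,0.024,0,0,0],[-0.0013,0.0013,0.024,0,0,0]]])

```text
clock: 25.6
tool_pos: [0.519, -0.2778, 0.0262]
orientation: [180.0, -0.0, -90.9]
force: [-1.7, 0.3, 1.3]
opening: 0.046
gripper_force: 30.0
```

send_rows(plan=[[[0,0,0,0,0,0],[0,0,0,0,0,0],[0,0,0,0,0,0]]])

```text
clock: 25.85
tool_pos: [0.519, -0.2778, 0.0262]
orientation: [180.0, 0.0, -90.9]
force: [-2.3, 0.7, 1.9]
opening: 0.0454
gripper_force: 30.0
```

send_rows(plan=[[[0,0,0,0,0,0],[0,0,0,0,0,0],[0,0,0,0,0,0],[0,0,0,0,0,0],[0,0,0,0,0,0]]], fingers=0.82)

```text
clock: 26.27
tool_pos: [0.5194, -0.2778, 0.0262]
orientation: [-180.0, -0.0, -90.9]
force: [-0.4, -0.8, 0.5]
opening: 0.0702
gripper_force: 0.0
```

In the tool's units: -18 cm / 75 = -0.24, -16 cm / 75 = -0.2133, 14 degrees / 180 = 0.0778.

send_rows(plan=[[[0,0,-0.0133,0,0,0],[0,0,-0.0533,0,0,0],[0,0,-0.1067,0,0,0],[0,0,-0.16,0,0,0],[0,0,-0.2133,0,0,0],[0,0,-0.24,0,0,0],[-0.04,0,-0.24,0,0,0.0389],[-0.08,0,-0.24,0,0,0.0778]]])

```text
clock: 26.93
tool_pos: [0.5208, -0.2182, 0.2089]
orientation: [-179.7, 0.0, -105.3]
force: [1.4, 0.9, -0.9]
opening: 0.0716
gripper_force: 0.0
```

```bash
python3 - <<'E'
from h import *
w=ctrl.snapshot("wrist");cv2.imwrite("pics/w9.png",cv2.resize(w["img"],(480,360))[:,:,::-1]);np.savez("w9.npz",**w)
print(toolshift((.511,.2822,.22),-150.5),toolshift((.5313,.019,.22),-150.5))
E
```

```text
(array([-47.39,  14.68,  -1.14]), array([-0.1 ,  0.17, 44.34])) (array([-22.68,   5.41,  -1.16]), array([-0.1 ,  0.17, 44.34]))
```

View pics/w9.png

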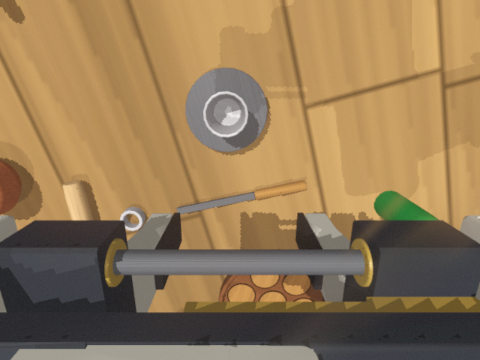

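The cup stands upright on the block: rim at about (225.5,114), block (186..268, 68..153) in this half-scale view. I'll check the offset numerically and carry on to the cone.

```bash
python3 - <<'E'
from h import *
w=dict(np.load("w9.npz"));f=4/3
print(ray(w,(225.5*f,114*f),.066),ray(w,(227.3*f,110.5*f),.02))
E
```

```text
[[ 0.5181828  -0.27839497  0.066     ]] [[ 0.51806583 -0.27893894  0.02      ]]
```

In the tool's units: -31 cm / 75 = -0.4133, -27.5 cm / 75 = -0.3667, 44.3 degrees / 180 = 0.2461.

send_rows(plan=[[[-0.0533,0.016,-0.0067,0,0,0.0389],[-0.1067,0.0333,-0.0133,0,0,0.0778],[-0.16,0.0493,-0.0133,0,0,0.1167],[-0.2133,0.0667,-0.0133,0,0,0.1556],[-0.2667,0.0827,-0.0133,0,0,0.1944],[-0.32,0.0987,-0.0133,0,0,0.2333],[-0.3667,0.1133,-0.0133,0,0,0.2461],[-0.4133,0.128,-0.0133,0,0,0.2461]]], fingers=0.75)

```text
clock: 27.65
tool_pos: [0.5075, 0.0852, 0.2172]
orientation: [-180.0, 0.1, -149.6]
force: [0.9, 0.2, -0.5]
opening: 0.0657
gripper_force: 0.0
```

```bash
python3 - <<'E'
from h import *
print(toolshift((.511,.2822,.2),-150.5))
E
```

```text
(array([-10.28,  16.81,   1.73]), array([-0.01,  0.07,  0.95]))
```

In the tool's units: 16.8 cm / 75 = 0.224, 16.3 cm / 75 = 0.2173, 0.9 degrees / 180 = 0.005.

send_rows(plan=[[[-0.0267,0.044,0,0,0,0.005],[-0.0533,0.0867,0,0,0,0.005],[-0.08,0.1307,0,0,0,0.005],[-0.1067,0.1733,0,0,0,0.005],[-0.1333,0.2173,0,0,0,0.005],[-0.1373,0.224,0.0227,0,0,0.005],[-0.1373,0.224,0.0227,0,0,0.005],[-0.1373,0.224,0.0227,0,0,0.005]]])

```text
clock: 28.32
tool_pos: [0.5096, 0.2807, 0.1988]
orientation: [-180.0, -0.1, -150.0]
force: [-0.7, -1.1, 1.2]
opening: 0.0659
gripper_force: 0.0
```

send_rows(plan=[[[0,0,0,0,0,0],[0,0,0,0,0,0]]])

```text
clock: 28.48
tool_pos: [0.5107, 0.28, 0.2003]
orientation: [180.0, 0.1, -150.1]
force: [0.4, 0.1, 0.3]
opening: 0.0658
gripper_force: 0.0
```

```bash
python3 - <<'E'
from h import *
print(toolshift((.511,.2822,.047),-150.5))
E
```

```text
(array([-0.11,  0.18, 15.33]), array([0.  , 0.07, 0.39]))
```

In the tool's units: 15 cm / 75 = 0.2, 14.9 cm / 75 = 0.1987, 0.4 degrees / 180 = 0.0022.

send_rows(plan=[[[-0.0013,0.0027,0.04,0,0,0.0022],[-0.0013,0.0027,0.08,0,0,0.0022],[-0.0013,0.0027,0.12,0,0,0.0022],[-0.0013,0.0027,0.16,0,0,0.0022],[-0.0013,0.0027,0.1867,0,0,0.0022],[-0.0013,0.0027,0.1987,0,0,0.0022],[-0.0013,0.0027,0.2,0,0,0.0022],[-0.0013,0.0027,0.2,0,0,0.0022]]])

```text
clock: 29.15
tool_pos: [0.5109, 0.2828, 0.05]
orientation: [-180.0, 0.0, -150.5]
force: [0.0, -0.2, -0.2]
opening: 0.0659
gripper_force: 0.0
```

In the tool's units: 0.3 cm / 75 = 0.004.

send_rows(plan=[[[0,0,0.004,0,0,0],[0,0,0.004,0,0,0],[0,0,0.004,0,0,0],[0,0,0.004,0,0,0]]])

```text
clock: 29.48
tool_pos: [0.5106, 0.2833, 0.0471]
orientation: [180.0, 0.1, -150.5]
force: [0.6, -0.3, 0.6]
opening: 0.0655
gripper_force: 0.0
```

send_rows(plan=[[[0,0,0,0,0,0],[0,0,0,0,0,0],[0,0,0,0,0,0],[0,0,0,0,0,0],[0,0,0,0,0,0],[0,0,0,0,0,0]]], fingers=0)

```text
clock: 29.98
tool_pos: [0.5102, 0.2829, 0.0461]
orientation: [-180.0, -0.0, -150.5]
force: [0.5, 0.1, 0.6]
opening: 0.0391
gripper_force: 30.0
```

```bash
python3 - <<'E'
from h import *
o=ctrl.get_obs();print(o['tool_pos'],o['orientation'],o['force'])
print(toolshift((.5748,.044,o['tool_pos'][2]+.0045),-150.5))
E
```

```text
[0.51021098 0.28293971 0.04611398] [-1.79996815e+02 -5.93317893e-03 -1.50471245e+02] [0.47754103 0.13870189 0.60130227]
(array([  6.16, -23.97,  -0.45]), array([-0.  , -0.01,  0.03]))
```

In the tool's units: -14 cm / 75 = -0.1867, -13.6 cm / 75 = -0.1813.

send_rows(plan=[[[0,0,-0.0267,0,0,0],[0,0,-0.08,0,0,0],[0,0,-0.1333,0,0,0],[0,0,-0.1733,0,0,0],[0.008,-0.032,-0.1867,0,0,0],[0.02,-0.08,-0.1867,0,0,0],[0.0333,-0.1307,-0.1867,0,0,0],[0.0467,-0.1813,-0.1867,0,0,0]]])

```text
clock: 30.65
tool_pos: [0.5467, 0.1463, 0.1865]
orientation: [180.0, 0.0, -150.4]
force: [1.4, 0.0, -0.6]
opening: 0.0394
gripper_force: 30.0
```

In the tool's units: 11.5 cm / 75 = 0.1533, 10.5 cm / 75 = 0.14.

send_rows(plan=[[[0.0133,-0.052,0,0,0,0],[0.0253,-0.0987,0,0,0,0],[0.0347,-0.1307,0,0,0,0],[0.036,-0.1387,0.0267,0,0,0],[0.036,-0.1387,0.0667,0,0,0],[0.036,-0.1387,0.1067,0,0,0],[0.036,-0.1387,0.14,0,0,0],[0.036,-0.1387,0.1533,0,0,0]]])

```text
clock: 31.32
tool_pos: [0.5722, 0.0426, 0.0675]
orientation: [179.9, -0.3, -150.5]
force: [-0.6, 0.7, -1.4]
opening: 0.0394
gripper_force: 30.0
```

send_rows(plan=[[[0,0,0,0,0,0],[0,0,0,0,0,0],[0,0,0,0,0,0],[0,0,0,0,0,0]]])

```text
clock: 31.65
tool_pos: [0.5757, 0.0441, 0.073]
orientation: [-180.0, 0.2, -150.4]
force: [-0.2, 0.5, -0.9]
opening: 0.0394
gripper_force: 30.0
```

```bash
python3 - <<'E'
from h import *
print(toolshift((.5748,.044,.0504),-150.5),ctrl.get_obs()['force'])
E
```

```text
(array([0.09, 0.04, 2.26]), array([-0.03,  0.17,  0.06])) [-0.21699957  0.49197104 -0.90004405]
```

send_rows(plan=[[[0,0,0.008,0,0,0],[0,0,0.016,0,0,0],[0,0,0.0227,0,0,0],[0,0,0.0267,0,0,0],[0,0,0.028,0,0,0],[0,0,0.028,0,0,0],[0,0,0.028,0,0,0],[0,0,0.028,0,0,0]]])

```text
clock: 32.32
tool_pos: [0.5743, 0.0434, 0.0501]
orientation: [180.0, -0.0, -150.5]
force: [-1.8, -0.3, 2.2]
opening: 0.0391
gripper_force: 30.0
```

send_rows(plan=[[[0,0,0,0,0,0],[0,0,0,0,0,0]]])

```text
clock: 32.48
tool_pos: [0.5743, 0.0434, 0.0501]
orientation: [180.0, -0.0, -150.5]
force: [-1.8, -0.4, 1.5]
opening: 0.0392
gripper_force: 30.0
```

send_rows(plan=[[[0,0,0,0,0,0],[0,0,0,0,0,0],[0,0,0,0,0,0],[0,0,0,0,0,0],[0,0,0,0,0,0]]], fingers=0.75)

```text
clock: 32.9
tool_pos: [0.5747, 0.0437, 0.0502]
orientation: [-180.0, 0.0, -150.5]
force: [0.6, -0.3, 0.2]
opening: 0.0644
gripper_force: 0.0
```

In the tool's units: -15 cm / 75 = -0.2, -14 cm / 75 = -0.1867, -28 degrees / 180 = -0.1556.

send_rows(plan=[[[0,0,-0.0267,0,0,0],[0,0,-0.08,0,0,0],[0,0,-0.1333,0,0,0],[0,0,-0.1867,0,0,0],[0,0.0267,-0.2,0,0,-0.0389],[0.0013,0.0667,-0.2,0,0,-0.0778],[0.0027,0.1067,-0.2,0,0,-0.1167],[0.004,0.1467,-0.2,0,0,-0.1556]]])

```text
clock: 33.57
tool_pos: [0.5171, 0.1385, 0.2006]
orientation: [-180.0, 0.1, -122.2]
force: [-0.4, 0.4, -0.3]
opening: 0.066
gripper_force: 0.0
```

```bash
python3 - <<'E'
from h import *
print(toolshift((.4298,.2838,.19),-30.5))
E
```

```text
(array([-7.64, 15.13,  1.07]), array([-6.000e-02,  4.000e-02, -9.169e+01]))
```

In the tool's units: 15.1 cm / 75 = 0.2013, 12 cm / 75 = 0.16, -56 degrees / 180 = -0.3111.

send_rows(plan=[[[-0.02,0.04,0,0,0,-0.0389],[-0.04,0.08,0,0,0,-0.0778],[-0.06,0.12,0,0,0,-0.1167],[-0.08,0.16,0,0,0,-0.1556],[-0.1013,0.2013,0,0,0,-0.1944],[-0.1013,0.2013,0,0,0,-0.2333],[-0.1013,0.2013,0,0,0,-0.2722],[-0.1013,0.2013,0,0,0,-0.3111]]])

```text
clock: 34.23
tool_pos: [0.4306, 0.2838, 0.2002]
orientation: [-180.0, 0.0, -66.0]
force: [0.4, -0.2, -0.0]
opening: 0.0657
gripper_force: 0.0
```

In the tool's units: 1 cm / 75 = 0.0133, 0.5 cm / 75 = 0.0067, -35.7 degrees / 180 = -0.1983.

send_rows(plan=[[[0,0,0.0067,0,0,-0.0389],[0,0,0.0133,0,0,-0.0778],[0,0,0.0133,0,0,-0.1167],[0,0,0.0133,0,0,-0.1556],[0,0,0.0133,0,0,-0.1944],[0,0,0.0133,0,0,-0.1983],[0,0,0.0133,0,0,-0.1983],[0,0,0.0133,0,0,-0.1983]]])

```text
clock: 34.9
tool_pos: [0.4311, 0.2829, 0.1902]
orientation: [-180.0, 0.0, -31.0]
force: [-0.2, 0.1, -0.3]
opening: 0.0659
gripper_force: 0.0
```

```bash
python3 - <<'E'
from h import *
print(toolshift((.4298,.2838,.047),-30.5))
E
```

```text
(array([-0.16, -0.  , 14.32]), array([-0.  ,  0.  , -0.49]))
```

In the tool's units: 14.1 cm / 75 = 0.188, 13.7 cm / 75 = 0.1827, -0.5 degrees / 180 = -0.0028.

send_rows(plan=[[[-0.0013,0,0.04,0,0,-0.0028],[-0.0013,0,0.08,0,0,-0.0028],[-0.0013,0,0.12,0,0,-0.0028],[-0.0013,0,0.16,0,0,-0.0028],[-0.0013,0,0.1827,0,0,-0.0028],[-0.0013,0,0.188,0,0,-0.0028],[-0.0013,0,0.188,0,0,-0.0028],[-0.0013,0,0.188,0,0,-0.0028]]])

```text
clock: 35.57
tool_pos: [0.4308, 0.284, 0.05]
orientation: [-180.0, -0.0, -30.3]
force: [0.4, 0.1, 0.4]
opening: 0.0656
gripper_force: 0.0
```

In the tool's units: 0.2 cm / 75 = 0.0027.

send_rows(plan=[[[0,0,0.0027,0,0,0],[0,0,0.0027,0,0,0],[0,0,0.0027,0,0,0],[0,0,0.0027,0,0,0]]])

```text
clock: 35.9
tool_pos: [0.4306, 0.2839, 0.0479]
orientation: [-179.9, -0.0, -30.3]
force: [0.2, 0.7, 0.2]
opening: 0.0657
gripper_force: 0.0
```

send_rows(plan=[[[0,0,0,0,0,0],[0,0,0,0,0,0],[0,0,0,0,0,0],[0,0,0,0,0,0],[0,0,0,0,0,0],[0,0,0,0,0,0]]], fingers=0)

```text
clock: 36.4
tool_pos: [0.4303, 0.2835, 0.0472]
orientation: [180.0, -0.0, -30.3]
force: [0.1, -0.2, 1.9]
opening: 0.0396
gripper_force: 30.0
```

```bash
python3 - <<'E'
from h import *
o=ctrl.get_obs();print(o['tool_pos'],o['orientation'],o['force'])
print(toolshift((.489,.0438,o['tool_pos'][2]+.0045),-30.5))
E
```

```text
[0.43030477 0.28351891 0.04715496] [ 1.79998959e+02 -1.00013579e-03 -3.02717935e+01] [ 0.0925485  -0.16844494  1.88592147]
(array([17.15, 17.74, -0.45]), array([ 0.  , -0.  ,  0.23]))
```

In the tool's units: -14 cm / 75 = -0.1867, -13 cm / 75 = -0.1733, 0.2 degrees / 180 = 0.0011.

send_rows(plan=[[[0,0,-0.0267,0,0,0],[0,0,-0.08,0,0,0],[0,0,-0.1333,0,0,0],[0,0,-0.1733,0,0,0],[0.0267,0.0267,-0.1867,0,0,0.0011],[0.0667,0.068,-0.1867,0,0,0.0011],[0.1067,0.1093,-0.1867,0,0,0.0011],[0.1467,0.1507,-0.1867,0,0,0.0011]]])

```text
clock: 37.07
tool_pos: [0.4671, 0.1334, 0.1875]
orientation: [-180.0, -0.0, -30.4]
force: [1.0, -0.1, -1.4]
opening: 0.0391
gripper_force: 30.0
```

In the tool's units: 11.5 cm / 75 = 0.1533, 10.5 cm / 75 = 0.14.

send_rows(plan=[[[0.0373,0.0387,0,0,0,0],[0.0667,0.0693,0,0,0,0],[0.0813,0.0853,0.0267,0,0,0],[0.0813,0.0853,0.0667,0,0,0],[0.0813,0.0853,0.1067,0,0,0],[0.0813,0.0853,0.14,0,0,0],[0.0813,0.0853,0.1533,0,0,0],[0.0813,0.0853,0.1533,0,0,0]]])

```text
clock: 37.73
tool_pos: [0.4853, 0.0475, 0.0694]
orientation: [179.7, 0.2, -30.5]
force: [-0.3, 0.1, -0.9]
opening: 0.0397
gripper_force: 30.0
```

send_rows(plan=[[[0,0,0,0,0,0],[0,0,0,0,0,0],[0,0,0,0,0,0],[0,0,0,0,0,0]]])

```text
clock: 38.07
tool_pos: [0.4881, 0.0491, 0.0733]
orientation: [-179.9, -0.1, -30.5]
force: [-0.1, -0.7, -0.6]
opening: 0.0394
gripper_force: 30.0
```

```bash
python3 - <<'E'
from h import *
print(toolshift((.489,.0438,.0514),-30.5),ctrl.get_obs()['force'])
E
```

```text
(array([0.34, 0.41, 2.19]), array([-0.11, -0.07,  0.04])) [-0.05299562 -0.70443323 -0.61542159]
```

In the tool's units: 1.2 cm / 75 = 0.016, 0.8 cm / 75 = 0.0107.

send_rows(plan=[[[0.004,0.0053,0.004,0,0,0],[0.004,0.0053,0.0107,0,0,0],[0.004,0.0053,0.016,0,0,0],[0.004,0.0053,0.016,0,0,0],[0.004,0.0053,0.016,0,0,0],[0.004,0.0053,0.016,0,0,0]]])

```text
clock: 38.57
tool_pos: [0.4879, 0.0437, 0.06]
orientation: [180.0, 0.0, -30.5]
force: [0.2, 1.0, -0.6]
opening: 0.0393
gripper_force: 30.0
```

```bash
python3 - <<'E'
from h import *
print(toolshift((.489,.0438,.0514),-30.5),ctrl.get_obs()['force'])
E
```

```text
(array([ 0.09, -0.07,  0.86]), array([0.02, 0.01, 0.03])) [ 0.1525325   1.0446977  -0.56932686]
```

In the tool's units: 0.9 cm / 75 = 0.012, 0.7 cm / 75 = 0.0093.

send_rows(plan=[[[0.0013,0,0.0053,0,0,0],[0.0013,0,0.0093,0,0,0],[0.0013,0,0.012,0,0,0],[0.0013,0,0.012,0,0,0],[0.0013,0,0.012,0,0,0],[0.0013,0,0.012,0,0,0]]])

```text
clock: 39.07
tool_pos: [0.4888, 0.0432, 0.0511]
orientation: [180.0, -0.0, -30.5]
force: [-1.5, 1.1, 0.5]
opening: 0.0396
gripper_force: 30.0
```

send_rows(plan=[[[0,0,0,0,0,0],[0,0,0,0,0,0],[0,0,0,0,0,0],[0,0,0,0,0,0],[0,0,0,0,0,0]]], fingers=0.75)

```text
clock: 39.48
tool_pos: [0.4888, 0.0432, 0.0511]
orientation: [-180.0, -0.0, -30.5]
force: [0.3, -0.4, 0.4]
opening: 0.0641
gripper_force: 0.0
```

In the tool's units: -15 cm / 75 = -0.2, -14 cm / 75 = -0.1867, 28 degrees / 180 = 0.1556.

send_rows(plan=[[[0,0,-0.0267,0,0,0],[0,0,-0.08,0,0,0],[0,0,-0.1333,0,0,0],[0,0,-0.1867,0,0,0],[-0.0027,-0.0267,-0.2,0,0,0.0389],[-0.008,-0.0667,-0.2,0,0,0.0778],[-0.0133,-0.1067,-0.2,0,0,0.1167],[-0.0187,-0.1467,-0.2,0,0,0.1556]]])

```text
clock: 40.15
tool_pos: [0.5329, 0.1462, 0.202]
orientation: [-179.9, 0.0, -58.9]
force: [1.0, -0.2, 0.3]
opening: 0.0659
gripper_force: 0.0
```

```bash
python3 - <<'E'
from h import *
print(toolshift((.591,.2789,.19),-90.5))
E
```

```text
(array([ -8.36, -11.83,   1.22]), array([-0.09,  0.04, 31.64]))
```

In the tool's units: -11.8 cm / 75 = -0.1573, -8.5 cm / 75 = -0.1133, 31.6 degrees / 180 = 0.1756.

send_rows(plan=[[[-0.0267,-0.0373,0,0,0,0.0389],[-0.0533,-0.076,0,0,0,0.0778],[-0.08,-0.1133,0,0,0,0.1167],[-0.112,-0.1573,0,0,0,0.1556],[-0.112,-0.1573,0.0133,0,0,0.1756],[-0.112,-0.1573,0.016,0,0,0.1756],[-0.112,-0.1573,0.016,0,0,0.1756],[-0.112,-0.1573,0.016,0,0,0.1756]]])

```text
clock: 40.82
tool_pos: [0.5888, 0.2776, 0.1892]
orientation: [180.0, -0.0, -90.0]
force: [-0.3, -0.6, 0.3]
opening: 0.0657
gripper_force: 0.0
```

send_rows(plan=[[[0,0,0,0,0,0],[0,0,0,0,0,0],[0,0,0,0,0,0]]])

```text
clock: 41.07
tool_pos: [0.5893, 0.2778, 0.1901]
orientation: [-179.9, 0.0, -90.1]
force: [0.2, -0.1, -0.4]
opening: 0.0658
gripper_force: 0.0
```

```bash
python3 - <<'E'
from h import *
print(toolshift((.591,.2789,.0465),-90.5))
E
```

```text
(array([-0.09, -0.15, 14.36]), array([-0.06,  0.05,  0.43]))
```

In the tool's units: 14.1 cm / 75 = 0.188, 13.7 cm / 75 = 0.1827, 0.4 degrees / 180 = 0.0022.

send_rows(plan=[[[-0.0013,-0.0013,0.04,0,0,0.0022],[-0.0013,-0.0013,0.08,0,0,0.0022],[-0.0013,-0.0013,0.12,0,0,0.0022],[-0.0013,-0.0013,0.16,0,0,0.0022],[-0.0013,-0.0013,0.1827,0,0,0.0022],[-0.0013,-0.0013,0.188,0,0,0.0022],[-0.0013,-0.0013,0.188,0,0,0.0022],[-0.0013,-0.0013,0.188,0,0,0.0022]]])

```text
clock: 41.73
tool_pos: [0.591, 0.2797, 0.0495]
orientation: [-179.9, 0.0, -90.5]
force: [-0.6, 0.6, 0.9]
opening: 0.0661
gripper_force: 0.0
```

In the tool's units: 0.2 cm / 75 = 0.0027.

send_rows(plan=[[[0,0,0.0027,0,0,0],[0,0,0.0027,0,0,0],[0,0,0.0027,0,0,0],[0,0,0.0027,0,0,0]]])

```text
clock: 42.07
tool_pos: [0.5905, 0.2797, 0.0471]
orientation: [-179.9, 0.1, -90.5]
force: [-0.1, 0.2, -0.3]
opening: 0.0655
gripper_force: 0.0
```

send_rows(plan=[[[0,0,0,0,0,0],[0,0,0,0,0,0],[0,0,0,0,0,0],[0,0,0,0,0,0],[0,0,0,0,0,0],[0,0,0,0,0,0]]], fingers=0)

```text
clock: 42.57
tool_pos: [0.5902, 0.2794, 0.0461]
orientation: [-180.0, 0.0, -90.5]
force: [-0.4, -0.8, -0.5]
opening: 0.0392
gripper_force: 30.0
```

```bash
python3 - <<'E'
from h import *
o=ctrl.get_obs();print(o['tool_pos'],o['orientation'],o['force'])
print(toolshift((.5313,-.0303,o['tool_pos'][2]+.0045),-90.5))
E
```

```text
[0.59024404 0.27944075 0.04614554] [-1.79995173e+02  1.57567417e-03 -9.04668485e+01] [-0.40681917 -0.78768776 -0.47636144]
(array([31.02,  5.64, -0.45]), array([-0.  ,  0.  ,  0.03]))
```

In the tool's units: -16 cm / 75 = -0.2133, -14 cm / 75 = -0.1867.

send_rows(plan=[[[0,0,-0.0267,0,0,0],[0,0,-0.08,0,0,0],[0,0,-0.1333,0,0,0],[0,0,-0.1867,0,0,0],[0.0267,0.0053,-0.2133,0,0,0],[0.08,0.0147,-0.2133,0,0,0],[0.1333,0.024,-0.2133,0,0,0],[0.1867,0.0333,-0.2133,0,0,0]]])

```text
clock: 43.23
tool_pos: [0.5631, 0.1385, 0.2063]
orientation: [180.0, 0.0, -90.4]
force: [0.3, -0.7, -0.8]
opening: 0.0395
gripper_force: 30.0
```

In the tool's units: 17 cm / 75 = 0.2267, 15 cm / 75 = 0.2.

send_rows(plan=[[[0.0533,0.0093,0,0,0,0],[0.1067,0.02,0,0,0,0],[0.16,0.0293,0,0,0,0],[0.2,0.0373,0,0,0,0],[0.2267,0.0413,0,0,0,0],[0.2267,0.0413,0,0,0,0],[0.2267,0.0413,0.04,0,0,0],[0.2267,0.0413,0.0667,0,0,0]]])

```text
clock: 43.9
tool_pos: [0.5315, -0.0304, 0.1555]
orientation: [-179.9, 0.1, -90.6]
force: [-1.0, 0.2, -2.4]
opening: 0.0394
gripper_force: 30.0
```

send_rows(plan=[[[0,0,0,0,0,0],[0,0,0,0,0,0],[0,0,0,0,0,0]]])

```text
clock: 44.15
tool_pos: [0.5324, -0.0299, 0.1572]
orientation: [-179.9, -0.0, -90.4]
force: [0.7, 0.8, -1.6]
opening: 0.0396
gripper_force: 30.0
```

```bash
python3 - <<'E'
from h import *
print(toolshift((.5313,-.0303,.0503),-90.5),ctrl.get_obs()['force'])
E
```

```text
(array([ 0.04,  0.12, 10.69]), array([-0.05, -0.02,  0.07])) [ 0.72163661  0.83105441 -1.57561846]
```

In the tool's units: 9.6 cm / 75 = 0.128, 9 cm / 75 = 0.12.

send_rows(plan=[[[0,0.0013,0.0333,0,0,0],[0,0.0013,0.0667,0,0,0],[0,0.0013,0.1,0,0,0],[0,0.0013,0.12,0,0,0],[0,0.0013,0.128,0,0,0],[0,0.0013,0.128,0,0,0],[0,0.0013,0.128,0,0,0],[0,0.0013,0.128,0,0,0]]])

```text
clock: 44.82
tool_pos: [0.532, -0.0298, 0.0618]
orientation: [-179.8, 0.0, -90.4]
force: [-0.0, -0.4, -1.3]
opening: 0.0397
gripper_force: 30.0
```

```bash
python3 - <<'E'
from h import *
print(toolshift((.5313,-.0303,.0503),-90.5),ctrl.get_obs()['force'])
E
```

```text
(array([0.05, 0.07, 1.15]), array([-0.15,  0.03,  0.06])) [-0.04240343 -0.36132515 -1.32987225]
```

In the tool's units: 1.15 cm / 75 = 0.0153, 1.1 cm / 75 = 0.0147.

send_rows(plan=[[[0,0,0.0053,0,0,0],[0,0,0.0107,0,0,0],[0,0,0.0147,0,0,0],[0,0,0.0153,0,0,0],[0,0,0.0153,0,0,0],[0,0,0.0153,0,0,0]]])

```text
clock: 45.32
tool_pos: [0.5314, -0.0301, 0.0498]
orientation: [-179.9, -0.0, -90.4]
force: [-2.7, 0.7, 8.7]
opening: 0.0395
gripper_force: 30.0
```

send_rows(plan=[[[0,0,0,0,0,0],[0,0,0,0,0,0]]])

```text
clock: 45.48
tool_pos: [0.5314, -0.0301, 0.0497]
orientation: [-179.9, -0.0, -90.4]
force: [-2.1, 0.5, 8.9]
opening: 0.0391
gripper_force: 30.0
```

Seated with a light press; I ease off, release, rise and look.

In the tool's units: -0.06 cm / 75 = -0.0008.

send_rows(plan=[[[0,0,-0.0008,0,0,0],[0,0,-0.0008,0,0,0]]])

```text
clock: 45.65
tool_pos: [0.5312, -0.03, 0.0498]
orientation: [-179.9, 0.0, -90.5]
force: [-0.6, 0.7, 5.0]
opening: 0.0393
gripper_force: 30.0
```

send_rows(plan=[[[0,0,0,0,0,0],[0,0,0,0,0,0],[0,0,0,0,0,0],[0,0,0,0,0,0],[0,0,0,0,0,0]]], fingers=0.75)

```text
clock: 46.07
tool_pos: [0.5305, -0.0302, 0.0491]
orientation: [180.0, -0.0, -90.5]
force: [0.5, -0.9, -0.4]
opening: 0.0639
gripper_force: 0.0
```

In the tool's units: -27.5 cm / 75 = -0.3667, -26 cm / 75 = -0.3467.

send_rows(plan=[[[0,0,-0.0267,0,0,0],[0,0,-0.08,0,0,0],[0,0,-0.1333,0,0,0],[0,0,-0.1867,0,0,0],[0,0,-0.24,0,0,0],[0.0133,0,-0.2933,0,0,0],[0.02,0,-0.3467,0,0,0],[0.02,0,-0.3667,0,0,0]]])

```text
clock: 46.73
tool_pos: [0.5321, -0.0461, 0.3307]
orientation: [-179.5, 0.0, -90.5]
force: [1.3, 0.5, 0.9]
opening: 0.0656
gripper_force: 0.0
```

send_rows(plan=[[[0,0,0,0,0,0],[0,0,0,0,0,0],[0,0,0,0,0,0],[0,0,0,0,0,0]]])

```text
clock: 47.07
tool_pos: [0.5299, -0.0451, 0.3228]
orientation: [179.9, -0.0, -90.5]
force: [-0.1, 0.1, 0.1]
opening: 0.0658
gripper_force: 0.0
```

```bash
python3 - <<'E'
from h import *
w=ctrl.snapshot("wrist");np.savez("w10.npz",**w);c=w["img"][0:310,200:440]
cr=cv2.resize(w["img"][160:310,235:405],(510,450),interpolation=3)
s=ctrl.snapshot("scene")["img"][150:350,150:420]
cv2.imwrite("pics/w10.png",np.vstack([np.pad(cr,((0,0),(0,30),(0,0)))])[:,:,::-1])
cv2.imwrite("pics/sc10.png",cv2.resize(s,(540,400),interpolation=3)[:,:,::-1])
E
```

```text
(no output)
```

View pics/w10.png

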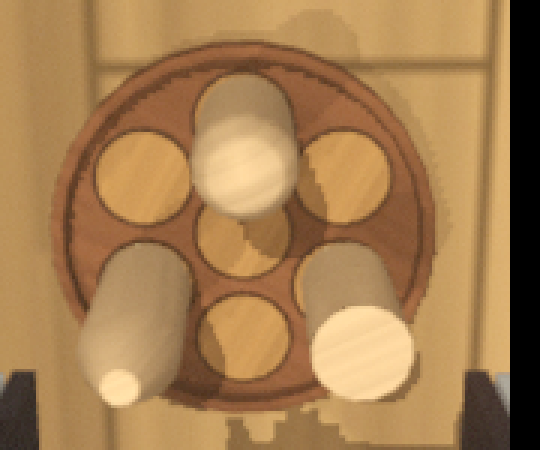

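View pics/sc10.png

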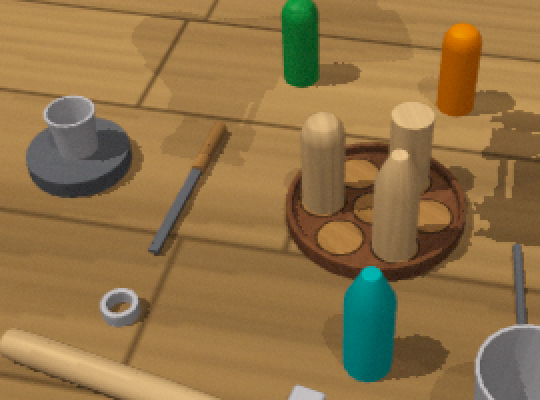

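All three punches are upright on their original seats (dome top, cone lower left, flat lower right in the crop), and the cup stands on the block. I'll measure the punches' offsets from the tray centre, since a slight crescent of ring shows beside the flat one.

```bash
python3 - <<'E'
from h import *
w=dict(np.load("w10.npz"));g=lambda u,v:((u+.5)/3-.5+235,(v+.5)/3-.5+160)
C=ray(w,[g(143,176),g(346,175),g(243,337)],.008).mean(0);print("centre",C,ray(w,g(243,232),.008))
for n,uv,z in [("cone",g(120,387),.118),("flat",g(362,352),.088)]:
    d=(ray(w,uv,z)[0]-C)[:2];print(n,d,np.hypot(*d),np.degrees(np.arctan2(d[1],d[0])))
E
```

```text
centre [0.53099219 0.01883645 0.008     ] [[0.53143406 0.01930858 0.008     ]]
cone [0.04382225 0.02342462] 0.0496900678343753 28.126159107477942
flat [-0.04470864  0.02374416] 0.050622602959689234 152.0278272407365
```

```bash
python3 -c "
from plant import ctrl
print(ctrl.close_job())"
```

```text
the job is handed in; nothing more can be done
None
```

The job is handed in: the cup stands upright on the middle of the steel block, and all three punches are back upright on their starting seats; the hammer and the beaker were not touched.

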